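# Set the telescoping shielding-gas nozzle over a mould insert

### The arm

A 7-joint arm with a two-finger parallel gripper is mounted at the origin on the work surface. World frame = base frame: x ahead of the robot, y to its left, z up, the work surface at z = 0. Lengths are in m, angles in rad, forces in N, time in s.
With the tool pointing down it reaches from about 0.425 to 0.975 m from the base axis. Payload 16.7 kg.
Tool frame: the origin (TCP) lies between the finger pads; the fingertips stand 14 mm ahead of it and the grasp point (between the pads) lies 5 mm behind it; z points along the fingers, y is the line along which they close (so a half turn about z gives the same grasp; the last joint's range is limited). The gripper opens to 85 mm and grips with 20 to 120 N. Pads are 22 mm wide; open, the fingers measure 114 mm over their backs; the gripper's body (76 mm by 85 mm) begins 54 mm behind the grasp point. The pads swing forward as they close: fully open they stand 13 mm farther back than shut.
Start: joints at [-1.282, 0.426, 0.074, 1.606, -0.034, 1.111, -0.067], TCP at [0.287, 0.611, 0.245] pointing down, gripper open.
Joint ranges: [-2.85, 2.85], [-0.5, 2.14], [-1.23, 1.37], [0.21, 2.46], [-1.02, 4.16], [0.16, 2.05], [-2.73, 2.73]. Speed limits (rad/s): [1.89, 1.89, 2.39, 2.39, 3.01, 3.01, 3.01].

### API

Orientations are given as [roll, pitch, yaw] about the fixed x, y, z axes, in that order (R = Rz(yaw) Ry(pitch) Rx(roll)).
In Python, from cell import monitor, read_camera, order gives the robot as it stands. The module is installed in compiled form; this text tells all that it offers.
- The arm moves only by the tool play_rows, never from a script. Its argument "rows" is a list of rows, each an object of numbers: "tx", "ty", "tz": the shift along the tool's x, y, z in cm; "twist": the turn about the tool's z in degrees; "gripper": the opening, from 0 (shut) to 1 (fully open). In form: [{"tx": .., "ty": .., "tz": .., "twist": .., "gripper": ..}, ...]. A call has 1 to 12 rows; each row shifts and turns the commanded pose from where the row before left it, along the tool's axes as they then stand; what a row does not reach is not made up. A row lasts 1/10 s, in which the tool goes at most 50 mm and 8.59 degrees, less where a joint would pass 70% of its speed; a pose out of reach is approached as far as the arm can. A call is refused whole if a number of a shift passes 5 or a number of a turn 8.59, either way. A call with a gripper value outside its range is refused whole. The fingers move at their own pace and stop on an object; "grip_force" is the grip in N (left out, the last holds). Time passes only in rows, so rows that do not move let the fingers close. It gives the time, the measured TCP pose, the force, the opening and the grip force at its end, in the units of the state.
- monitor.state(): the state, without advancing time (a new reading comes with each control period).
- read_camera(name): name is "scene" or "top"; returns a dict with "frame" (400x640x3 uint8, red, green, blue), "depth" (400x640 float32, m along the optical axis (not along the pixel's ray), 0 where there is no reading), "fovy" (degrees; the focal length in pixels is half the picture's height over the tangent of half this angle, whatever the lens; pixels are square), "cx", "cy" (the principal point, pixels), "k1" (the pictures are not rectified: a ray, as slopes to the right and down, at radius r is drawn at 1 + k1 r^2 times it, then the intrinsics apply), "eye" and "orientation" of the camera in the world. Camera axes: x right, y up, looking along -z (the intrinsics and any distortion apply to the point x, -y, -z); pixel columns grow to the right and rows downward; lengths in m; the calibration is good to about 2 mm. A picture is of the moment at which its call begins.
- order.finish_job(): hands the job in; it is judged then, once.
The state is a dict: "time": time; "joint_pos": joint angles; "joint_vel": joint speeds; "tau": joint torques, N m; "tcp_pos": TCP position; "orientation": TCP orientation; "wrist_force": force on the tool from outside, world axes, zero at the start; "wrist_torque": the same for the moment, N m; "grip_width": finger opening in m; "grip_force": force on a finger pad.
Only numpy, scipy, OpenCV 4.12 (cv2) and the standard library are available. Lean on these libraries where they do the work, as an engineer would, in place of code of your own. Each camera call takes 0.05 s, during which the arm holds its last target. There are 200 camera calls.

### The job

Set up the shielding gas for the next weld: twist the black grip of the leaning telescopic nozzle counter-clockwise (looking down on the grip) to unlock it, slide the nozzle down through its sleeve until the copper tip is about 10 mm above the steel face of the mould insert without touching it, and twist the grip fully back to lock it there. Then push the gas lever with the red ball all the way over, away from the robot, to open the gas. Leave the pipe offcut, the tape roll and the loose steel block where they are.

Things in the scene. Friction and masses are not known exactly. Their poses are not given: they have to be found in the camera images.
- nozzle_grip (a point): Centre of the black paddle grip on top of the nozzle: a bar 52 mm long (own x), 20 mm thick (own y), 42 mm high (own z). Its z is the nozzle's axis, pointing up, leaning 30 degrees from vertical with the top towards the robot. Grip, tube and tip are one piece that turns about and slides along this axis; the tip is 206 mm from here along -z.
- nozzle_tip (a point): Centre of the end of the nozzle's copper tip (8 mm diameter at the end), on the nozzle's axis; same axes as the grip.
- sleeve (a point): Centre of the fixed aluminium sleeve (42 mm diameter, 55 mm long) that the nozzle runs in, with a small blue brake housing on its far side; axes of the stand: z up, x away from the robot, y level. The paddle's bottom is 103 mm above the sleeve's top end when the nozzle is drawn back, 8 mm when fully out. A level arm holds it from a 28 mm steel column, 105 mm away along +y, 207 mm high.
- nozzle_twist (a joint): Turn of grip and nozzle about the nozzle's axis, rad: 0 = locked (stop), 1.2 = unlocked (stop); grows counter-clockwise seen from above the grip. A cam brake holds the slide firmly (about 20 N) below about 0.3 and frees it fully above 0.8; turning takes up to 0.35 N m. It stays where it is left.
- nozzle_slide (a joint): How far the nozzle is slid down out of its sleeve, m: 0 = drawn fully back, 0.095 = fully out. Unlocked, it moves with 5 to 9 N and stays where it is left.
- work_face (a point): Centre of the flat, level upper face (92 x 66 mm) of the steel mould insert under the nozzle, marked by a copper-coloured patch; z up. The insert sits on a rise-and-fall stage that stays at its height (face 45 to 70 mm above the bench).
- gas_lever_tip (a point): Centre of the red ball (26 mm diameter) on the gas lever, a 10 mm steel rod 100 mm long from its pivot, which is 22 mm above the bench on a brass block 70 x 50 x 25 mm. Axes tilt with the lever: y is the pivot's axis; x, made level, points the way the lever is pushed (away from the robot).
- gas_lever (a joint): Gas lever, rad: 0 = shut, leaning 0.5 rad from vertical towards the robot; 1.0 = open (stop), leaning 0.5 rad away from it. Light (under 1 N at the ball) and stays where it is left.
- pipe_offcut: Bystander: steel pipe piece standing upright, 60 mm diameter, 60 mm high; origin at the centre of its underside.
- tape_roll: Bystander: yellow tape roll lying flat, 96 mm diameter, 24 mm high; origin at the centre of its underside.
- steel_block: Bystander: loose steel block 80 x 50 x 20 mm; origin at the centre of its underside.
Not all that is in view belongs to the job. Leave any green or turquoise look-alike of the part that bears gas_lever_tip alone.

How it is judged:
By the outcome, as a careful person would: the job done as asked, in the order asked, and still so for the second after the job is handed in, with the robot touching nothing.
It also fails if it takes over 58 s, if anything falls off the work surface, if the arm or the gripper's body presses on something with over 40 N, if the wrist force passes 120 N, or if a joint passes its speed limit or range.

## Working session

There is one attempt and no reset: what is moved stays moved. The work goes in short steps, Python scripts to look and compute and a tool call to move; the robot and the scene stay as the last step left them, time stands still between calls to the robot, and variables do not carry over. Pictures are saved under pics/ and viewed, at most 10 in all, crops included, and the job is handed in when it is done.

Besides the shell and the picture viewer there is one more tool, called after ">>>" in YAML: its name, and indented under it one key for each argument. play_rows: Moves the arm, as the interface text tells. Its arguments: {"type":"object","properties":{"rows":{"type":"array","items":{"type":"object","properties":{"tx":{"type":"number"},"ty":{"type":"number"},"tz":{"type":"number"},"twist":{"type":"number"},"gripper":{"type":"number"}}}},"grip_force":{"type":"number"}},"required":["rows"]}

```bash
mkdir -p pics; cat > h.py <<'E'
import numpy as np, cv2
from scipy.spatial.transform import Rotation as R
from cell import monitor, read_camera, order
def rot(o):
    o=np.array(o,float)
    return o if o.shape==(3,3) else (R.from_quat(o).as_matrix() if o.size==4 else R.from_euler('xyz',o).as_matrix())
def cal(c):
    h,w=c['frame'].shape[:2]; f=h/2/np.tan(np.radians(c['fovy'])/2)
    return np.array([[f,0,c['cx']],[0,f,c['cy']],[0,0,1]]),np.array([c['k1'],0,0,0,0.])
def rays(c,uv):
    K,D=cal(c); p=cv2.undistortPoints(np.array(uv,float).reshape(-1,1,2),K,D)[:,0]
    return np.c_[p[:,0],-p[:,1],-np.ones(len(p))]@rot(c['orientation']).T
def pts(c,uv):
    uv=np.array(uv,float).reshape(-1,2); i=uv.round().astype(int)
    d=c['depth'][i[:,1],i[:,0]]; return np.array(c['eye'])+rays(c,uv)*d[:,None]
def proj(c,P):
    K,D=cal(c); q=(np.atleast_2d(P)-np.array(c['eye']))@rot(c['orientation'])
    return cv2.projectPoints((q*[1,-1,-1]).reshape(-1,1,3),np.zeros(3),np.zeros(3),K,D)[0][:,0]
def cloud(c):
    h,w=c['depth'].shape; v,u=np.mgrid[:h,:w]
    return pts(c,np.c_[u.ravel(),v.ravel()]).reshape(h,w,3)
def save(c,n): cv2.imwrite('pics/'+n,c['frame'][:,:,::-1])
E
python3 - <<'E'
from h import *
for n in('scene','top'):
    c=read_camera(n); save(c,n+'0.png'); print(n,c['fovy'],c['cx'],c['cy'],c['k1'],c['eye'],c['orientation'],(c['depth']>0).mean())
s=monitor.state(); print(s['time'],s['tcp_pos'],s['orientation'],s['wrist_force'],s['grip_width'])
E
```

```text
scene 44.83111413654528 324.3106017984821 195.5767960744891 -0.1397026185469942 [ 1.43423087 -0.26604276  1.18402878] [0.72306242 0.00711145 1.29114658] 0.9962734375
top 42.12450303949224 332.1481419159423 203.00929933165955 -0.008796222531993319 [ 0.33066511 -0.0282033   1.78958595] [ 0.15131961 -0.00764873 -1.55585146] 0.99600390625
0.1 [0.28666406 0.61071977 0.24467934] [-3.14045172e+00  9.56700726e-05  2.70276946e+00] [0.32273846 0.58053685 0.40407934] 0.0856074036928538
```

View pics/scene0.png

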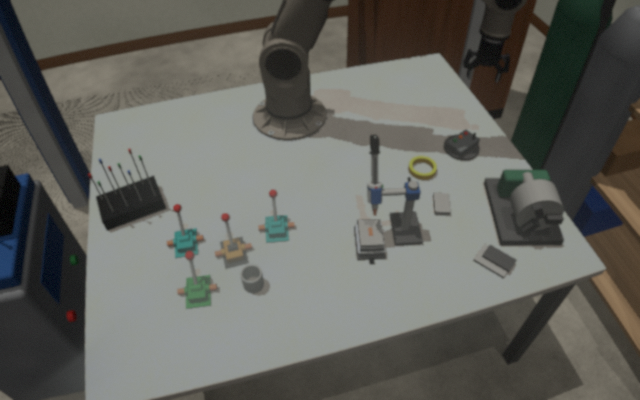

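View pics/top0.png

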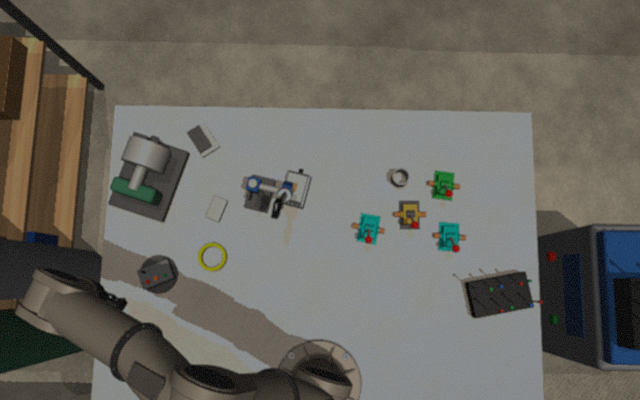

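The scene view shows four red-ball levers: turquoise with ball (178,208), turquoise (273,194), green (190,256) and brass (225,217). The brass one is the target; in the top view its ball is at (416,225). The nozzle grip is the black bar at scene (375,143), top (282,203), with the insert at scene (369,235), top (297,187). Next I'll take a close crop and measure.

```bash
python3 - <<'E'
from h import *
s=read_camera('scene'); t=read_camera('top')
a=cv2.resize(s['frame'][120:275,330:450],None,fx=3.8,fy=3.8,interpolation=2)
b=cv2.resize(t['frame'][150:250,235:325],None,fx=3.8,fy=3.8,interpolation=2)
d=cv2.resize(t['frame'][190:250,385:440],None,fx=3.8,fy=3.8,interpolation=2)
im=np.zeros((600,800,3),np.uint8); im[:a.shape[0],:a.shape[1]]=a; im[:b.shape[0],458:458+b.shape[1]]=b[:,:342]; im[381:381+219,460:460+d.shape[1]]=d[:219]
cv2.imwrite('pics/crop1.png',im[:,:,::-1])
for n,c in(('s',s),('t',t)):
    P=cloud(c); f=c['frame'].astype(int); hsv=cv2.cvtColor(c['frame'],cv2.COLOR_RGB2HSV)
    nz=(P[...,0]>.3)&(P[...,0]<.95)&(P[...,1]>-.2)&(P[...,1]<.35)
    dark=(hsv[...,2]<75)&nz&(P[...,2]>.2)
    q=P[dark]; print(n,'grip',dark.sum(),q.min(0).round(3),q.max(0).round(3),np.median(q,0).round(3)) if len(q) else 0
    red=((hsv[...,0]<6)|(hsv[...,0]>174))&(hsv[...,1]>130)&(hsv[...,2]>70)&(P[...,0]>.3)&(P[...,0]<1)&(P[...,2]>.06)&(P[...,2]<.2)
    k,l,st,ce=cv2.connectedComponentsWithStats(red.astype(np.uint8))
    for i in range(1,k):
        if st[i,4]>8: print(' red',ce[i].round(1),st[i,4],np.median(P[l==i],0).round(3))
    cop=(hsv[...,0]<18)&(hsv[...,1]>70)&nz&(P[...,2]>.03)&(P[...,2]<.25)&(P[...,1]>-.05)
    k,l,st,ce=cv2.connectedComponentsWithStats(cop.astype(np.uint8))
    for i in range(1,k):
        if st[i,4]>4: print(' cop',ce[i].round(1),st[i],np.median(P[l==i],0).round(3))
E
```

```text
s grip 212 [0.515 0.107 0.2  ] [0.644 0.207 0.332] [0.562 0.116 0.303]
 red [272.3 192.1] 9 [ 0.476 -0.158  0.123]
 red [176.6 207.5] 28 [ 0.454 -0.439  0.119]
 red [224.6 216.5] 17 [ 0.527 -0.308  0.122]
 cop [374.5 211.5] [374 210   2   4   6] [0.64  0.101 0.136]
 cop [370.1 231.1] [369 228   4   7  22] [0.647 0.09  0.058]
t grip 357 [ 0.331 -0.028  0.2  ] [0.634 0.219 1.79 ] [0.516 0.098 0.327]
 red [448.6 193. ] 29 [ 0.624 -0.417  0.12 ]
 red [414.5 224.6] 39 [ 0.518 -0.305  0.118]
 red [368.2 239.1] 36 [ 0.47  -0.155  0.118]
 red [455.4 248.1] 36 [ 0.445 -0.435  0.12 ]
 cop [294.4 186.2] [293 183   4   8  27] [0.649 0.089 0.059]
```

View pics/crop1.png

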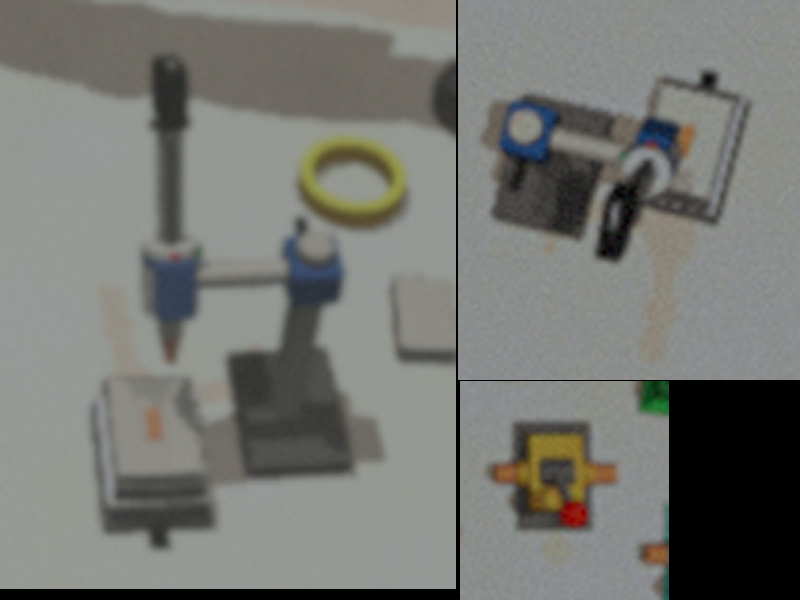

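The crop confirms that the brass block carries the red ball, and shows the black paddle, sleeve, tip and copper patch. Next I'll get the axis, paddle orientation and lever pivot.

```bash
python3 - <<'E'
from h import *
np.set_printoptions(suppress=True,precision=4)
s=read_camera('scene'); t=read_camera('top')
for n,c in(('s',s),('t',t)):
    P=cloud(c); hsv=cv2.cvtColor(c['frame'],cv2.COLOR_RGB2HSV)
    box=(P[...,0]>.45)&(P[...,0]<.75)&(P[...,1]>.0)&(P[...,1]<.25)
    tall=box&(P[...,2]>.2)
    k,l,st,ce=cv2.connectedComponentsWithStats(tall.astype(np.uint8))
    for i in range(1,k):
        if st[i,4]<20: continue
        print(n,'tall',st[i],P[l==i].mean(0))
    b=np.argwhere(tall&(P[...,2]>.265)); 
    if n=='t':
        q=P[b[:,0],b[:,1]]; print('grip top',len(b)); 
        for r in range(b[:,0].min(),b[:,0].max()+1):
            m=b[:,0]==r
            if m.any(): print(r,b[m,1].min(),b[m,1].max(),q[m].mean(0), q[m][:,1].min(),q[m][:,1].max())
    else:
        v,u=np.nonzero(tall)
        for r in range(v.min(),v.max()+1,2):
            m=(v==r)&(u<395)
            if m.any(): q=P[v[m],u[m]]; print(r,u[m].min(),u[m].max(),q[len(q)//2],hsv[v[m],u[m],2].min())
    blue=(hsv[...,0]>100)&(hsv[...,0]<130)&(hsv[...,1]>100)&box&(P[...,2]>.05)
    k,l,st,ce=cv2.connectedComponentsWithStats(blue.astype(np.uint8))
    for i in range(1,k):
        if st[i,4]>15: print('blue',ce[i],st[i],np.median(P[l==i],0))
    br=(hsv[...,0]>12)&(hsv[...,0]<30)&(hsv[...,1]>110)&(P[...,1]<-.2)&(P[...,1]>-.4)&(P[...,0]>.45)&(P[...,0]<.7)
    v,u=np.nonzero(br); print('brass',len(v),np.c_[u,v].mean(0),np.median(P[br],0),P[br].min(0),P[br].max(0), cv2.minAreaRect(P[br][:,:2].astype(np.float32)*1000))
    st_=box&(P[...,2]>.05)&(P[...,2]<.066)
    k,l,ss,ce=cv2.connectedComponentsWithStats(st_.astype(np.uint8)); i=1+ss[1:,4].argmax()
    q=P[l==i]; print('face',ss[i],np.median(q,0),cv2.minAreaRect(q[:,:2].astype(np.float32)*1000))
E
```

```text
s tall [368 134  16  61 530] [0.5798 0.1147 0.2582]
s tall [408 181  10   9  76] [0.6336 0.2089 0.207 ]
134 371 376 [0.5128 0.1328 0.3081] 89
136 370 377 [0.5327 0.1247 0.3198] 57
138 370 379 [0.5529 0.1193 0.3313] 47
140 370 379 [0.5534 0.1196 0.3247] 45
142 370 379 [0.5561 0.119  0.3201] 43
144 370 379 [0.5595 0.118  0.3161] 43
146 370 379 [0.558  0.1192 0.3073] 43
148 370 379 [0.5665 0.116  0.3086] 43
150 371 379 [0.5691 0.1154 0.3038] 44
152 369 380 [0.5683 0.1163 0.2956] 45
154 372 377 [0.5642 0.1187 0.2838] 59
156 372 377 [0.5653 0.1188 0.2773] 71
158 372 377 [0.5726 0.1161 0.2774] 68
160 372 377 [0.5713 0.1172 0.2683] 67
162 372 377 [0.5721 0.1175 0.2615] 66
164 372 378 [0.579  0.1149 0.2612] 68
166 372 378 [0.578  0.116  0.2523] 68
168 372 378 [0.583  0.1143 0.2499] 67
170 372 378 [0.5857 0.1137 0.245 ] 67
172 372 378 [0.5891 0.1128 0.2408] 65
174 372 378 [0.5901 0.1129 0.2339] 69
176 372 378 [0.5939 0.1118 0.2303] 68
178 372 378 [0.598  0.1106 0.2268] 68
180 372 378 [0.601  0.1098 0.2222] 69
182 372 380 [0.6035 0.1123 0.216 ] 70
184 368 383 [0.6029 0.1132 0.2071] 107
186 368 383 [0.6157 0.108  0.2139] 99
188 369 382 [0.6188 0.1072 0.2093] 88
190 371 381 [0.6258 0.1046 0.2095] 88
192 371 381 [0.63   0.1063 0.2054] 85
194 372 375 [0.6299 0.0952 0.2006] 84
blue [411.7692 191.359 ] [407 188  12   6  39] [0.6484 0.1993 0.196 ]<stdin>:28: RuntimeWarning: Mean of empty slice.
  ret = um.true_divide(
  return _methods._mean(a, axis=axis, dtype=dtype,
Traceback (most recent call last):
ValueError: zero-size array to reduction operation minimum which has no identity
```

```bash
python3 - <<'E'
from h import *
np.set_printoptions(suppress=True,precision=4)
s=read_camera('scene'); t=read_camera('top')
for n,c in(('s',s),('t',t)):
    P=cloud(c); hsv=cv2.cvtColor(c['frame'],cv2.COLOR_RGB2HSV)
    box=(P[...,0]>.45)&(P[...,0]<.75)&(P[...,1]>.0)&(P[...,1]<.25)
    g=box&(P[...,2]>.265)
    v,u=np.nonzero(g)
    if n=='t':
        for r in range(v.min(),v.max()+1):
            m=v==r
            if m.any(): q=P[v[m],u[m]]; print(r,u[m].min(),u[m].max(),q.mean(0),hsv[v[m],u[m],2].min())
        print(cv2.minAreaRect(np.c_[u,v].astype(np.float32)))
    if n=='s':
        # tube centreline from middle rows in image
        v,u=np.nonzero(box&(P[...,2]>.22)&(hsv[...,2]<140)); 
        m=(u<395)&(v>=156)&(v<=180); q=P[v[m],u[m]]; o=q.mean(0); d=np.linalg.svd(q-o)[2][0]; print('tube',o,d*np.sign(d[2]))
    w=np.argwhere((P[...,1]<-.25)&(P[...,1]>-.37)&(P[...,0]>.48)&(P[...,0]<.66)&(P[...,2]>.008)&(P[...,2]<.04))
    q=P[w[:,0],w[:,1]]; print('brass',len(w),q.min(0),q.max(0),np.median(q,0),cv2.minAreaRect(q[:,:2].astype(np.float32)*1000))
    st_=box&(P[...,2]>.05)&(P[...,2]<.066)
    k,l,ss,ce=cv2.connectedComponentsWithStats(st_.astype(np.uint8)); i=1+ss[1:,4].argmax()
    q=P[l==i]; print('face',ss[i],np.median(q,0),cv2.minAreaRect(q[:,:2].astype(np.float32)*1000))
    col=box&(P[...,2]>.2)&(P[...,1]>.16); print('col',P[col].mean(0))
    bench=(abs(P[...,2])<.02)&box; print('bench z',np.median(P[bench][:,2]))
E
```

```text
tube [0.5794 0.1152 0.2481] [-0.4956  0.0938  0.8635]
brass 503 [ 0.4895 -0.3614  0.008 ] [ 0.6172 -0.2527  0.0399] [ 0.5762 -0.3061  0.0242] ((560.9802856445312, -303.62396240234375), (105.50635528564453, 122.60020446777344), 77.19190979003906)
face [357 219  27  31 642] [0.6537 0.089  0.0583] ((651.744384765625, 90.40159606933594), (68.66477966308594, 111.22933959960938), 77.3200454711914)
col [0.6335 0.2079 0.2071]
bench z 0.0018611303545179592
198 277 278 [0.5707 0.1231 0.2963] 49
199 276 281 [0.5667 0.1194 0.3033] 20
200 275 282 [0.5633 0.119  0.3064] 8
201 275 282 [0.5592 0.1181 0.3139] 13
202 274 282 [0.5554 0.1188 0.3198] 16
203 274 282 [0.5526 0.1188 0.3191] 21
204 274 283 [0.5506 0.1178 0.3133] 16
205 273 283 [0.5474 0.119  0.315 ] 21
206 273 283 [0.5449 0.1192 0.3125] 8
207 273 283 [0.5421 0.1192 0.3117] 18
208 273 282 [0.5393 0.1206 0.3109] 26
209 274 282 [0.5368 0.1194 0.3076] 10
210 273 280 [0.5327 0.1228 0.3163] 9
211 272 280 [0.5301 0.1244 0.3139] 15
212 272 280 [0.5275 0.1246 0.3113] 18
213 272 280 [0.525  0.1248 0.3083] 18
214 272 279 [0.5221 0.1261 0.3084] 14
215 272 279 [0.5193 0.1261 0.3077] 22
216 271 279 [0.5167 0.1277 0.3052] 21
217 271 278 [0.5137 0.129  0.3058] 31
218 272 277 [0.5109 0.129  0.3047] 72
219 276 276 [0.5087 0.1251 0.3001] 116
((277.1000061035156, 208.70001220703125), (10.11928653717041, 20.87103271484375), 18.434947967529297)
brass 418 [ 0.4819 -0.3671  0.008 ] [ 0.6595 -0.2508  0.0391] [ 0.5687 -0.3006  0.0233] ((570.318603515625, -308.9280700683594), (116.11935424804688, 175.76019287109375), 88.38355255126953)
face [287 172  22  33 384] [0.6558 0.0796 0.0568] ((645.7622680664062, 87.92221069335938), (67.31573486328125, 106.78550720214844), 78.50939178466797)
col [0.6292 0.211  0.2068]
bench z 0.00026835666674229763
```

```bash
cat > plan.py <<'E'
from h import *
import json
YS=-10.7*np.pi/180; G0=np.array([.539,.120,.302])
X=np.array([np.cos(YS),np.sin(YS),0]);Y=np.array([-X[1],X[0],0]);Z=np.array([0,0,1.])
D=-.5*X+.866*Z; XP=.866*X+.5*Z
def push(th,side,gap=0,xo=-.017,dz=.007,G=G0,half=.0145):
    "TCP pose with the shut fingers beside the paddle's near end, own y side +1/-1"
    ox=np.cos(th)*XP+np.sin(th)*Y; phi=np.arctan2(.866*np.sin(th),np.cos(th))
    nh=-np.sin(phi)*X+np.cos(phi)*Y; c=np.sqrt(1-.25*np.sin(th)**2)
    return np.r_[G+xo*ox+side*(.010/c+half+gap)*nh+dz*Z, np.pi+YS+phi]
def rows(targets,grip=0):
    s=monitor.state(); p=np.array(s['tcp_pos']); yaw=s['orientation'][2]; out=[]
    for t,n in targets:
        t=np.array(t); dy=(t[3]-yaw+np.pi)%(2*np.pi)-np.pi; p0=p.copy()
        for i in range(n):
            tx=np.array([np.cos(yaw),np.sin(yaw),0]);ty=np.array([np.sin(yaw),-np.cos(yaw),0])
            d=p0+(t[:3]-p0)*(i+1)/n-p; tw=round(-np.degrees(dy)/n,1)
            r=dict(tx=round(d@tx*100,2),ty=round(d@ty*100,2),tz=round(-d[2]*100,2),twist=tw,gripper=grip)
            p=p+(r['tx']*tx+r['ty']*ty)/100-Z*r['tz']/100; yaw-=np.radians(tw); out.append(r)
    print(json.dumps(out)); return out
E
python3 - <<'E'
from plan import *
t=push(0,1,gap=.04); print(t)
up=t.copy(); up[2]+=.03
rows([(up,12)])
E
```

```text
[0.53650947 0.18611191 0.3005     2.95484242]
[{"tx": -3.39, "ty": -2.32, "tz": -0.71, "twist": -1.2, "gripper": 0}, {"tx": -3.34, "ty": -2.39, "tz": -0.71, "twist": -1.2, "gripper": 0}, {"tx": -3.29, "ty": -2.46, "tz": -0.71, "twist": -1.2, "gripper": 0}, {"tx": -3.23, "ty": -2.53, "tz": -0.71, "twist": -1.2, "gripper": 0}, {"tx": -3.18, "ty": -2.6, "tz": -0.71, "twist": -1.2, "gripper": 0}, {"tx": -3.13, "ty": -2.66, "tz": -0.72, "twist": -1.2, "gripper": 0}, {"tx": -3.07, "ty": -2.73, "tz": -0.71, "twist": -1.2, "gripper": 0}, {"tx": -3.01, "ty": -2.79, "tz": -0.71, "twist": -1.2, "gripper": 0}, {"tx": -2.96, "ty": -2.85, "tz": -0.71, "twist": -1.2, "gripper": 0}, {"tx": -2.89, "ty": -2.92, "tz": -0.71, "twist": -1.2, "gripper": 0}, {"tx": -2.83, "ty": -2.97, "tz": -0.71, "twist": -1.2, "gripper": 0}, {"tx": -2.77, "ty": -3.03, "tz": -0.71, "twist": -1.2, "gripper": 0}]
```

>>> play_rows:
  rows:
    - {"tx": -3.4,"ty": -2.3,"tz": -0.7,"twist": -1.2,"gripper": 0}
    - {"tx": -3.3,"ty": -2.4,"tz": -0.7,"twist": -1.2,"gripper": 0}
    - {"tx": -3.3,"ty": -2.5,"tz": -0.7,"twist": -1.2,"gripper": 0}
    - {"tx": -3.2,"ty": -2.5,"tz": -0.7,"twist": -1.2,"gripper": 0}
    - {"tx": -3.2,"ty": -2.6,"tz": -0.7,"twist": -1.2,"gripper": 0}
    - {"tx": -3.1,"ty": -2.7,"tz": -0.7,"twist": -1.2,"gripper": 0}
    - {"tx": -3.1,"ty": -2.7,"tz": -0.7,"twist": -1.2,"gripper": 0}
    - {"tx": -3.0,"ty": -2.8,"tz": -0.7,"twist": -1.2,"gripper": 0}
    - {"tx": -3.0,"ty": -2.8,"tz": -0.7,"twist": -1.2,"gripper": 0}
    - {"tx": -2.9,"ty": -2.9,"tz": -0.7,"twist": -1.2,"gripper": 0}
    - {"tx": -2.8,"ty": -3.0,"tz": -0.7,"twist": -1.2,"gripper": 0}
    - {"tx": 0,"ty": 0,"tz": 0,"twist": 0,"gripper": 0}

```text
time: 1.6
tcp_pos: [0.5184, 0.2164, 0.3236]
orientation: [3.142, 0.002, 2.926]
wrist_force: [-0.1, 0.2, -0.4]
grip_width: 0.0003
grip_force: 0.0
```

```bash
python3 - <<'E'
from plan import *
s=read_camera('scene'); t=read_camera('top')
a=cv2.resize(s['frame'][90:200,340:460],None,fx=3.3,fy=3.3,interpolation=2)
b=cv2.resize(t['frame'][160:260,215:325],None,fx=3.6,fy=3.6,interpolation=2)
im=np.zeros((400,800,3),np.uint8); im[:a.shape[0],:a.shape[1]]=a; im[:b.shape[0],400:400+b.shape[1]]=b
cv2.imwrite('pics/crop2.png',im[:,:,::-1])
print(proj(t,G0),proj(s,G0),proj(t,G0-.206*D),proj(s,G0-.206*D))
rows([(push(0,1,gap=.03),2),(push(0,1,gap=.01),2)])
E
```

```text
[[278.03085659 208.52604208]] [[372.70905549 142.79042534]] [[290.06893489 185.55662924]] [[374.27421964 214.30584   ]]
[{"tx": -1.39, "ty": -2.0, "tz": 1.1, "twist": -0.7, "gripper": 0}, {"tx": -1.36, "ty": -2.01, "tz": 1.1, "twist": -0.7, "gripper": 0}, {"tx": 0.0, "ty": -1.0, "tz": 0.0, "twist": 0.0, "gripper": 0}, {"tx": 0.0, "ty": -1.0, "tz": 0.0, "twist": 0.0, "gripper": 0}]
```

View pics/crop2.png

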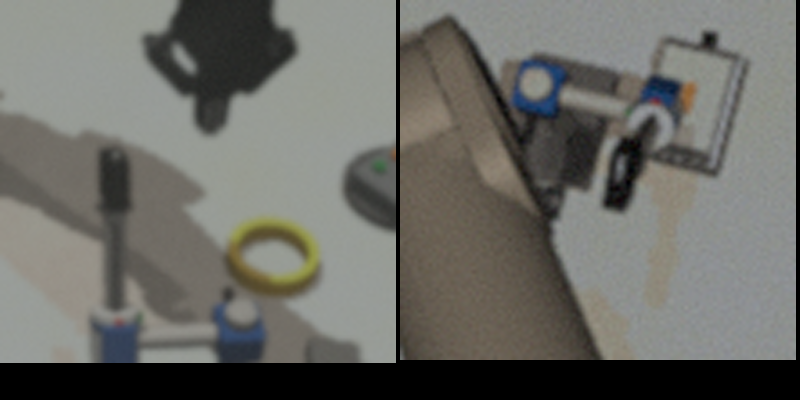

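```bash
sed -i 's/G0=.*/G0=np.array([.539,.122,.302])/; s/xo=-.017,dz=.007/xo=-.020,dz=.011/' plan.py; python3 - <<'E'
from plan import *
rows([(push(0,1,gap=.03),2),(push(0,1,gap=.003),3),(push(0.05,1,gap=0),1)])
E
```

```text
[{"tx": -1.24, "ty": -1.9, "tz": 0.98, "twist": -0.7, "gripper": 0}, {"tx": -1.21, "ty": -1.92, "tz": 0.97, "twist": -0.7, "gripper": 0}, {"tx": 0.0, "ty": -0.9, "tz": 0.0, "twist": 0.0, "gripper": 0}, {"tx": 0.0, "ty": -0.9, "tz": 0.0, "twist": 0.0, "gripper": 0}, {"tx": 0.0, "ty": -0.9, "tz": 0.0, "twist": 0.0, "gripper": 0}, {"tx": 0.11, "ty": -0.41, "tz": 0.0, "twist": -2.4, "gripper": 0}]
```

>>> play_rows:
  rows:
    - {"tx": -1.2,"ty": -1.9,"tz": 1.0,"twist": -0.7,"gripper": 0}
    - {"tx": -1.2,"ty": -1.9,"tz": 0.9,"twist": -0.7,"gripper": 0}
    - {"tx": 0.0,"ty": -0.9,"tz": 0.0,"twist": 0.0,"gripper": 0}
    - {"tx": 0.0,"ty": -0.9,"tz": 0.0,"twist": 0.0,"gripper": 0}
    - {"tx": 0.0,"ty": -0.9,"tz": 0.0,"twist": 0.0,"gripper": 0}
    - {"gripper": 0}
    - {"gripper": 0}

```text
invalid input
```

```bash
python3 - <<'E'
from plan import *
print(push(0,1,gap=.0),monitor.state()['tcp_pos'],monitor.state()['wrist_force'])
rows([(push(th,1),1) for th in (0.1,.2,.3,.4,.5,.6,.7,.8,.9,1.0,1.1,1.2)])
E
```

```text
[0.52652998 0.14928976 0.303      2.95484242] [0.5158989  0.22117764 0.32253079] [ 0.07966654  1.09073152 -0.23512676]
[{"tx": -2.34, "ty": -7.02, "tz": 1.95, "twist": -6.3, "gripper": 0}, {"tx": 0.2, "ty": -0.21, "tz": -0.02, "twist": -5.0, "gripper": 0}, {"tx": 0.21, "ty": -0.2, "tz": -0.02, "twist": -5.1, "gripper": 0}, {"tx": 0.21, "ty": -0.2, "tz": -0.04, "twist": -5.1, "gripper": 0}, {"tx": 0.22, "ty": -0.19, "tz": -0.04, "twist": -5.2, "gripper": 0}, {"tx": 0.22, "ty": -0.19, "tz": -0.05, "twist": -5.3, "gripper": 0}, {"tx": 0.23, "ty": -0.19, "tz": -0.06, "twist": -5.5, "gripper": 0}, {"tx": 0.23, "ty": -0.18, "tz": -0.07, "twist": -5.6, "gripper": 0}, {"tx": 0.25, "ty": -0.19, "tz": -0.08, "twist": -5.8, "gripper": 0}, {"tx": 0.26, "ty": -0.18, "tz": -0.08, "twist": -5.9, "gripper": 0}, {"tx": 0.26, "ty": -0.18, "tz": -0.08, "twist": -6.1, "gripper": 0}, {"tx": 0.27, "ty": -0.18, "tz": -0.09, "twist": -6.3, "gripper": 0}]
```

```bash
python3 - <<'E'
from plan import *
for i in range(3): s=monitor.state(); print(s['time'],np.round(s['tcp_pos'],4),np.abs(s['joint_vel']).max())
rows([(push(0,1,gap=.03),2),(push(0,1,gap=.003),3)])
E
```

```text
1.7 [0.5159 0.2212 0.3225] 0.028423296803613128
1.7 [0.5159 0.2212 0.3225] 0.028423296803613128
1.7 [0.5159 0.2212 0.3225] 0.028423296803613128
[{"tx": -1.24, "ty": -1.9, "tz": 0.98, "twist": -0.7, "gripper": 0}, {"tx": -1.21, "ty": -1.92, "tz": 0.97, "twist": -0.7, "gripper": 0}, {"tx": 0.0, "ty": -0.9, "tz": 0.0, "twist": 0.0, "gripper": 0}, {"tx": 0.0, "ty": -0.9, "tz": 0.0, "twist": 0.0, "gripper": 0}, {"tx": 0.0, "ty": -0.9, "tz": 0.0, "twist": 0.0, "gripper": 0}]
```

>>> play_rows:
  rows:
    - {"tx": -1.2,"ty": -1.9,"tz": 1.0,"twist": -0.7,"gripper": 0}
    - {"tx": -1.2,"ty": -1.9,"tz": 0.9,"twist": -0.7,"gripper": 0}
    - {"tx": 0.0,"ty": -0.9,"tz": 0.0,"twist": 0.0,"gripper": 0}
    - {"tx": 0.0,"ty": -0.9,"tz": 0.0,"twist": 0.0,"gripper": 0}
    - {"tx": 0.0,"ty": -0.9,"tz": 0.0,"twist": 0.0,"gripper": 0}
    - {"tx": 0,"ty": 0,"tz": 0,"twist": 0,"gripper": 0}
    - {"tx": 0,"ty": 0,"tz": 0,"twist": 0,"gripper": 0}

```text
time: 2.4
tcp_pos: [0.5263, 0.1539, 0.3036]
orientation: [3.141, 0.0, 2.958]
wrist_force: [-0.3, 0.3, 0.2]
grip_width: -0.0002
grip_force: 0.0
```

```bash
python3 - <<'E'
from plan import *
s=monitor.state();print(push(0,1,gap=.0),s['tcp_pos'],s['wrist_force'],s['wrist_torque'],s['joint_vel'])
rows([(push(th,1),1) for th in (0,0.1,.2,.3,.4,.5,.6,.7,.8,.9,1.0,1.1,1.2)])
E
```

```text
[0.52652998 0.14928976 0.303      2.95484242] [0.52633798 0.15389635 0.30363457] [-0.3376652   0.33560042  0.23795171] [-0.02481194 -0.0130397   0.00174949] [-2.42744822e-03  7.54655102e-03 -3.50996295e-03 -3.75253065e-03
 -9.43328802e-04 -7.13291226e-04 -9.23145000e-05]
[{"tx": -0.1, "ty": -0.45, "tz": 0.06, "twist": 0.2, "gripper": 0}, {"tx": 0.2, "ty": -0.21, "tz": -0.0, "twist": -5.0, "gripper": 0}, {"tx": 0.21, "ty": -0.2, "tz": -0.02, "twist": -5.0, "gripper": 0}, {"tx": 0.2, "ty": -0.2, "tz": -0.02, "twist": -5.0, "gripper": 0}, {"tx": 0.21, "ty": -0.2, "tz": -0.04, "twist": -5.1, "gripper": 0}, {"tx": 0.22, "ty": -0.2, "tz": -0.04, "twist": -5.2, "gripper": 0}, {"tx": 0.22, "ty": -0.19, "tz": -0.05, "twist": -5.4, "gripper": 0}, {"tx": 0.23, "ty": -0.18, "tz": -0.06, "twist": -5.4, "gripper": 0}, {"tx": 0.24, "ty": -0.19, "tz": -0.07, "twist": -5.6, "gripper": 0}, {"tx": 0.25, "ty": -0.18, "tz": -0.07, "twist": -5.8, "gripper": 0}, {"tx": 0.25, "ty": -0.18, "tz": -0.09, "twist": -6.0, "gripper": 0}, {"tx": 0.27, "ty": -0.18, "tz": -0.08, "twist": -6.1, "gripper": 0}, {"tx": 0.27, "ty": -0.18, "tz": -0.09, "twist": -6.2, "gripper": 0}]
```

>>> play_rows:
  rows:
    - {"tx": 0,"ty": -0.5,"tz": 0.0,"twist": 0,"gripper": 0}
    - {"tx": 0.2,"ty": -0.2,"tz": 0,"twist": -5.0,"gripper": 0}
    - {"tx": 0.2,"ty": -0.2,"tz": 0,"twist": -5.0,"gripper": 0}
    - {"tx": 0.2,"ty": -0.2,"tz": 0,"twist": -5.0,"gripper": 0}
    - {"tx": 0.2,"ty": -0.2,"tz": 0,"twist": -5.1,"gripper": 0}

```text
time: 2.9
tcp_pos: [0.5172, 0.1438, 0.3032]
orientation: [3.139, 0.001, -2.968]
wrist_force: [4.3, 16.4, -8.7]
grip_width: 0.0001
grip_force: 7.6
```

>>> play_rows:
  rows:
    - {"tx": 0.2,"ty": -0.2,"tz": -0.1,"twist": -5.2,"gripper": 0}
    - {"tx": 0.2,"ty": -0.2,"tz": -0.1,"twist": -5.4,"gripper": 0}
    - {"tx": 0.2,"ty": -0.2,"tz": -0.1,"twist": -5.4,"gripper": 0}
    - {"tx": 0.2,"ty": -0.2,"tz": -0.1,"twist": -5.6,"gripper": 0}

```text
time: 3.3
tcp_pos: [0.5106, 0.1324, 0.3066]
orientation: [3.139, -0.002, -2.592]
wrist_force: [-7.2, 9.7, -5.2]
grip_width: 0.0001
grip_force: 5.0
```

```bash
python3 - <<'E'
from plan import *
s=monitor.state();print(push(.8,1),s['tcp_pos'],s['orientation'],s['wrist_force'],s['wrist_torque'])
rows([(push(th,1),1) for th in (.9,1.0,1.1,1.2)])
E
```

```text
[0.51148509 0.1317493  0.30603293 3.68303453] [0.51059371 0.13242161 0.30658575] [ 3.13947688e+00 -1.93585236e-03 -2.59167624e+00] [-7.15923694  9.71377159 -5.1552986 ] [1.85456714 1.40614182 0.0567036 ]
[{"tx": 0.21, "ty": -0.28, "tz": -0.02, "twist": -5.3, "gripper": 0}, {"tx": 0.25, "ty": -0.19, "tz": -0.08, "twist": -5.9, "gripper": 0}, {"tx": 0.27, "ty": -0.17, "tz": -0.09, "twist": -6.1, "gripper": 0}, {"tx": 0.27, "ty": -0.19, "tz": -0.09, "twist": -6.3, "gripper": 0}]
```

>>> play_rows:
  rows:
    - {"tx": 0.2,"ty": -0.3,"tz": 0,"twist": -5.3,"gripper": 0}
    - {"tx": 0.25,"ty": -0.2,"tz": -0.1,"twist": -5.9,"gripper": 0}
    - {"tx": 0.3,"ty": -0.2,"tz": -0.1,"twist": -6.1,"gripper": 0}
    - {"tx": 0.3,"ty": -0.2,"tz": -0.1,"twist": -6.3,"gripper": 0}
    - {"tx": 0,"ty": -0.2,"tz": 0,"twist": 0,"gripper": 0}

```text
time: 3.8
tcp_pos: [0.5081, 0.1196, 0.3091]
orientation: [3.135, -0.001, -2.177]
wrist_force: [-20.9, 23.4, -6.0]
grip_width: -0.0001
grip_force: 14.9
```

>>> play_rows:
  rows:
    - {"tx": 0,"ty": 1.5,"tz": 0,"twist": 0,"gripper": 0}
    - {"tx": 0,"ty": 2.5,"tz": 0,"twist": 0,"gripper": 0}
    - {"tx": 0,"ty": 3,"tz": 0,"twist": 0,"gripper": 0}
    - {"tx": 0,"ty": 3,"tz": -2,"twist": 0,"gripper": 0}
    - {"tx": 0,"ty": 0,"tz": -4,"twist": 0,"gripper": 0}
    - {"tx": 0,"ty": 0,"tz": 0,"twist": 0,"gripper": 0}

```text
time: 4.4
tcp_pos: [0.4305, 0.1749, 0.3748]
orientation: [-3.139, 0.006, -2.184]
wrist_force: [1.1, 1.1, -0.7]
grip_width: -0.0004
grip_force: 0.0
```

```bash
python3 - <<'E'
from plan import *
np.set_printoptions(suppress=True,precision=4)
s=read_camera('scene'); t=read_camera('top')
a=cv2.resize(s['frame'][110:250,330:430],None,fx=4,fy=4,interpolation=2)
b=cv2.resize(t['frame'][160:260,225:325],None,fx=4,fy=4,interpolation=2)
im=np.zeros((560,800,3),np.uint8); im[:a.shape[0],:a.shape[1]]=a; im[:b.shape[0],400:400+b.shape[1]]=b
cv2.imwrite('pics/crop3.png',im[:,:,::-1])
print(monitor.state()['tcp_pos'])
th=1.2; ox=np.cos(th)*XP+np.sin(th)*Y
for c in (s,t): print(proj(c,[G0+a*ox+b*D for a in(-.026,.026) for b in (-.021,.021)]))
E
```

```text
[0.4299 0.1739 0.371 ]
[[364.1842 150.0532]
 [363.7378 134.8733]
 [383.0795 150.446 ]
 [382.8075 135.1082]]
[[286.3362 210.4829]
 [283.7562 215.8747]
 [271.063  201.3171]
 [268.0695 206.4876]]
```

View pics/crop3.png

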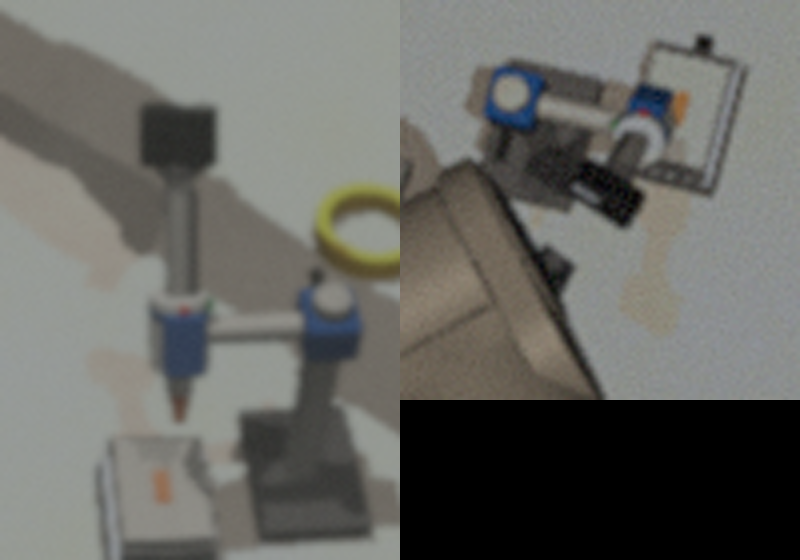

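Now the paddle is broadside on (scene 365–384 wide, rows 136–152), so it is fully unlocked. The tip is at scene (374.5,215), as predicted. Next I'll push down along the axis from on top.

```bash
cat >> plan.py <<'E'
def top(h,th=1.2,G=G0):
    "TCP pose, fingertips h above paddle top centre measured along the axis"
    oy=-np.sin(th)*XP+np.cos(th)*Y; phi=np.arctan2(.866*np.sin(th),np.cos(th))
    return np.r_[G+(.021+h)*D-.004*oy+.014*Z, np.pi+YS+phi]
E
python3 - <<'E'
from plan import *
a=top(.03); print(a, D)
b=a.copy(); 
rows([(a,4),(top(.012),2)])
yaw=a[3]; tx=np.array([np.cos(yaw),np.sin(yaw),0]);ty=np.array([np.sin(yaw),-np.cos(yaw),0])
print('per cm down axis',-D@tx,-D@ty,D[2])
E
```

```text
[0.51684671 0.12471083 0.36203008 4.10366905] [-0.4913064   0.09283331  0.866     ]
[{"tx": -0.25, "ty": -2.48, "tz": 0.23, "twist": -0.1, "gripper": 0}, {"tx": -0.25, "ty": -2.49, "tz": 0.22, "twist": -0.1, "gripper": 0}, {"tx": -0.24, "ty": -2.49, "tz": 0.23, "twist": -0.1, "gripper": 0}, {"tx": -0.23, "ty": -2.48, "tz": 0.22, "twist": -0.1, "gripper": 0}, {"tx": -0.19, "ty": -0.41, "tz": 0.78, "twist": 0.0, "gripper": 0}, {"tx": -0.18, "ty": -0.41, "tz": 0.78, "twist": 0.0, "gripper": 0}]
per cm down axis -0.20477908850864235 -0.4561420008172561 0.866
```

>>> play_rows:
  rows:
    - {"tx": -0.25,"ty": -2.5,"tz": 0,"twist": 0,"gripper": 0}
    - {"tx": -0.25,"ty": -2.5,"tz": 0,"twist": 0,"gripper": 0}
    - {"tx": -0.25,"ty": -2.5,"tz": 0,"twist": 0,"gripper": 0}
    - {"tx": -0.25,"ty": -2.5,"tz": 0.9,"twist": 0,"gripper": 0}
    - {"tx": -0.2,"ty": -0.45,"tz": 0.87,"twist": 0,"gripper": 0}
    - {"tx": -0.1,"ty": -0.23,"tz": 0.43,"twist": 0,"gripper": 0}
    - {"tx": 0,"ty": 0,"tz": 0,"twist": 0,"gripper": 0}

```text
time: 5.2
tcp_pos: [0.5237, 0.1228, 0.3471]
orientation: [3.14, -0.002, -2.186]
wrist_force: [-0.8, 0.9, 0.8]
grip_width: -0.0003
grip_force: 0.0
```

```bash
python3 - <<'E'
from plan import *
s=monitor.state(); print(s['tcp_pos'],s['wrist_force'],[ (h,top(h)[:3].round(4)) for h in (.015,.01,0)])
E
```

```text
[0.52368719 0.122842   0.3470661 ] [-0.78889115  0.85768027  0.76532346] [(0.015, array([0.5242, 0.1233, 0.349 ])), (0.01, array([0.5267, 0.1229, 0.3447])), (0, array([0.5316, 0.1219, 0.3361]))]
```

>>> play_rows:
  rows:
    - {"tx": -0.1,"ty": -0.23,"tz": 0.43,"twist": 0,"gripper": 0}
    - {"tx": -0.1,"ty": -0.23,"tz": 0.43,"twist": 0,"gripper": 0}
    - {"tx": -0.1,"ty": -0.23,"tz": 0.43,"twist": 0,"gripper": 0}
    - {"tx": -0.1,"ty": -0.23,"tz": 0.43,"twist": 0,"gripper": 0}
    - {"tx": 0,"ty": 0,"tz": 0,"twist": 0,"gripper": 0}

```text
time: 5.7
tcp_pos: [0.5342, 0.1205, 0.3305]
orientation: [3.141, -0.001, -2.186]
wrist_force: [-0.4, 0.4, 0.1]
grip_width: 0.0002
grip_force: 0.0
```

```bash
python3 - <<'E'
from plan import *
s=read_camera('scene')
a=cv2.resize(s['frame'][90:250,330:430],None,fx=3.75,fy=3.75,interpolation=2)
cv2.imwrite('pics/crop4.png',a[:,:,::-1])
print(proj(s,monitor.state()['tcp_pos']-.014*Z))
E
```

```text
[[372.63954455 137.48345117]]
```

View pics/crop4.png

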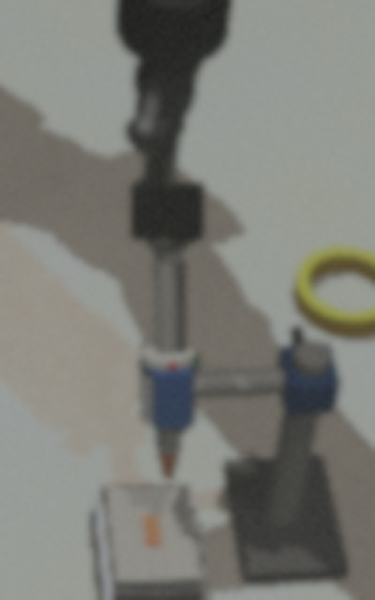

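The paddle has moved down about 9 mm under the fingers (tip at scene (374.5,217.5)). Continuing.

>>> play_rows:
  rows:
    - {"tx": -0.1,"ty": -0.23,"tz": 0.43,"twist": 0,"gripper": 0}
    - {"tx": -0.1,"ty": -0.23,"tz": 0.43,"twist": 0,"gripper": 0}
    - {"tx": -0.1,"ty": -0.23,"tz": 0.43,"twist": 0,"gripper": 0}
    - {"tx": -0.1,"ty": -0.23,"tz": 0.43,"twist": 0,"gripper": 0}
    - {"tx": -0.1,"ty": -0.23,"tz": 0.43,"twist": 0,"gripper": 0}
    - {"tx": -0.1,"ty": -0.23,"tz": 0.43,"twist": 0,"gripper": 0}
    - {"tx": -0.1,"ty": -0.23,"tz": 0.43,"twist": 0,"gripper": 0}
    - {"tx": -0.1,"ty": -0.23,"tz": 0.43,"twist": 0,"gripper": 0}
    - {"tx": 0,"ty": 0,"tz": 0,"twist": 0,"gripper": 0}

```text
time: 6.65
tcp_pos: [0.5539, 0.1163, 0.2959]
orientation: [3.141, -0.001, -2.186]
wrist_force: [0.2, -0.2, -0.1]
grip_width: 0.0002
grip_force: 0.0
```

```bash
cat > tip.py <<'E'
from plan import *
import sys
np.set_printoptions(suppress=True,precision=4)
s=read_camera('scene'); P=cloud(s); hsv=cv2.cvtColor(s['frame'],cv2.COLOR_RGB2HSV)
a=s['frame'][195:245,350:400]; cv2.imwrite('pics/'+sys.argv[1],cv2.resize(a,None,fx=10,fy=10,interpolation=2)[:,:,::-1])
st=monitor.state(); print(st['tcp_pos'],st['wrist_force'])
print('tip by slide',[(q,proj(s,G0-(.206+q)*D)[0].round(1)) for q in(0,.04,.05,.06,.065,.07)])
cop=(hsv[...,0]<18)&(hsv[...,1]>60)&(P[...,0]>.55)&(P[...,0]<.75)&(P[...,1]>.05)&(P[...,1]<.14)&(P[...,2]>.03)
for r in range(205,240):
    u=np.nonzero(cop[r])[0]
    if len(u): print(r,u.min(),u.max(),P[r,u].mean(0))
v,u=np.nonzero((hsv[...,2]<70)&(P[...,2]>.2)&(P[...,0]>.45)&(P[...,0]<.7)&(P[...,1]>.07)&(P[...,1]<.16)); print('grip',u.min(),u.max(),v.min(),v.max())
E
python3 tip.py tip1.png
```

```text
[0.5538 0.1164 0.2963] [-0.0684  1.29   -0.4858]
tip by slide [(0, array([374.9, 214.2])), (0.04, array([375.2, 227.2])), (0.05, array([375.2, 230.5])), (0.06, array([375.3, 233.7])), (0.065, array([375.3, 235.3])), (0.07, array([375.4, 236.9]))]
225 373 376 [0.6608 0.0957 0.1018]
226 373 376 [0.661  0.096  0.0973]
227 370 376 [0.6547 0.0951 0.0852]
228 369 376 [0.6507 0.0952 0.0754]
229 368 375 [0.6475 0.0939 0.0672]
230 368 372 [0.6448 0.0908 0.0602]
231 369 372 [0.6493 0.0906 0.0612]
232 369 372 [0.6517 0.0899 0.0596]
233 369 372 [0.6541 0.0892 0.0582]
234 369 372 [0.6574 0.088  0.058 ]
235 370 371 [0.6605 0.0869 0.0575]
grip 360 409 0 170
```

>>> play_rows:
  rows:
    - {"tx": -0.1,"ty": -0.23,"tz": 0.43,"twist": 0,"gripper": 0}
    - {"tx": -0.1,"ty": -0.23,"tz": 0.43,"twist": 0,"gripper": 0}
    - {"tx": -0.04,"ty": -0.09,"tz": 0.17,"twist": 0,"gripper": 0}
    - {"tx": 0,"ty": 0,"tz": 0,"twist": 0,"gripper": 0}

```text
time: 7.1
tcp_pos: [0.5598, 0.1152, 0.286]
orientation: [3.141, -0.0, -2.186]
wrist_force: [0.2, -0.4, -0.7]
grip_width: -0.0001
grip_force: 0.2
```

```bash
python3 tip.py tip2.png
```

```text
[0.5597 0.1152 0.2862] [ 0.3814 -0.5214 -0.5528]
tip by slide [(0, array([374.9, 214.2])), (0.04, array([375.2, 227.2])), (0.05, array([375.2, 230.5])), (0.06, array([375.3, 233.7])), (0.065, array([375.3, 235.3])), (0.07, array([375.4, 236.9]))]
227 370 371 [0.6365 0.0951 0.0626]
228 369 375 [0.6488 0.0945 0.0733]
229 368 376 [0.6519 0.0934 0.073 ]
230 368 376 [0.6536 0.093  0.0704]
231 369 376 [0.6578 0.093  0.0709]
232 369 375 [0.6566 0.0924 0.0649]
233 369 375 [0.6588 0.0917 0.0632]
234 369 373 [0.6571 0.0897 0.057 ]
235 370 371 [0.6617 0.0864 0.0593]
grip 361 410 6 175
```

View pics/tip2.png

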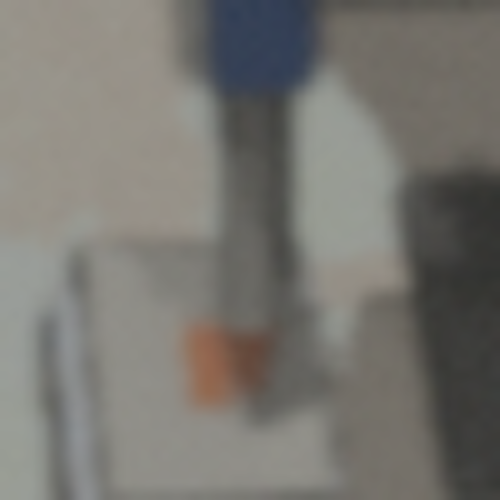

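```bash
python3 - <<'E'
from plan import *
np.set_printoptions(suppress=True,precision=1,linewidth=150)
S=[read_camera('scene') for _ in range(4)]
c=dict(S[0]); c['depth']=np.mean([x['depth'] for x in S],0); P=cloud(c)*1000
for r in range(220,240): print(r,*[P[r,u].round(0).astype(int) for u in range(372,379)])
f=P[238:243,362:372].reshape(-1,3); print('face',f.mean(0),f.std(0)); 
f=P[222:227,360:366].reshape(-1,3); print('face',f.mean(0),f.std(0)); f=P[250:262,420:440]; 
b=P[270:290,330:420].reshape(-1,3); print('bench',b.mean(0)); b=P[200:215,335:350].reshape(-1,3); print('bench',b.mean(0))
t=[read_camera('top') for _ in range(4)]; d=dict(t[0]); d['depth']=np.mean([x['depth'] for x in t],0); Q=cloud(d)*1000
print('top face',Q[176:182,299:304].reshape(-1,3).mean(0),'bench',Q[150:160,290:310].reshape(-1,3).mean(0))
E
```

```text
220 [650  91 113] [847   4 381] [653  96 115] [654  99 115] [656 101 117] [654 105 114] [655 107 114]
221 [651  91 110] [653  93 111] [654  96 111] [657  98 115] [656 101 112] [656 105 110] [656 108 110]
222 [652  91 107] [655  93 109] [655  96 108] [656  98 109] [658 100 111] [657 104 108] [659 107 109]
223 [654  91 104] [656  93 106] [658  95 107] [658  98 107] [658 101 105] [660 103 107] [659 107 104]
224 [654  91 100] [657  92 103] [659  95 104] [660  97 105] [661 100 105] [660 103 103] [658 108  99]
225 [850   1 369] [660  92 102] [661  94 103] [662  97 102] [662 100 101] [663 103 101] [661 107  98]
226 [658  90  95] [661  92  98] [662  94  99] [664  96 102] [663 100  98] [665 102 100] [661 107  93]
227 [659  90  92] [855   2 368] [663  94  97] [665  96  98] [665  99  96] [663 103  92] [639 118  58]
228 [639  99  59] [662  92  91] [664  94  92] [666  96  94] [666  99  93] [667 102  93] [644 116  59]
229 [640  99  56] [665  91  90] [666  93  90] [666  96  90] [667  99  90] [858  10 362] [647 115  58]
230 [646  96  60] [665  91  86] [667  93  88] [860   5 362] [668  99  87] [649 1
[... 427 characters left out ...]
9]
235 [662  91  58] [665  93  61] [664  96  59] [666  99  60] [664 103  56] [668 104  61] [668 107  59]
236 [667  89  61] [668  92  60] [668  95  60] [669  97  60] [669 101  59] [669 104  57] [671 106  59]
237 [670  88  59] [671  91  61] [862   4 341] [672  97  59] [673  99  60] [673 103  58] [674 105  58]
238 [673  87  59] [674  90  60] [673  93  57] [675  96  58] [677  98  60] [675 102  57] [679 103  60]
239 [676  86  59] [677  89  59] [678  91  60] [679  94  59] [678  98  57] [679 100  57] [681 102  59]
face [682.5  66.1  69.9] [37.5 16.9 55.2]
face [616.6  77.4  58.9] [5.4 5.2 1.4]
bench [775.9  61.8   5.3]
bench [492.3  54.3   2.8]
top face [674.4  68.7  72.4] bench [772.2  79.4  12.9]
```

>>> play_rows:
  rows:
    - {"tx": -0.04,"ty": -0.1,"tz": 0.18,"twist": 0,"gripper": 0}
    - {"tx": 0,"ty": 0,"tz": 0,"twist": 0,"gripper": 0}
    - {"tx": 0,"ty": 0,"tz": 0,"twist": 0,"gripper": 0}

```text
time: 7.85
tcp_pos: [0.5608, 0.115, 0.2845]
orientation: [3.142, -0.0, -2.186]
wrist_force: [0.5, 0.5, 0.5]
grip_width: 0.0003
grip_force: 0.3
```

```bash
cat > d.py <<'E'
from plan import *
np.set_printoptions(suppress=True,precision=1,linewidth=150)
S=[read_camera('scene') for _ in range(4)]
c=dict(S[0]); c['depth']=np.median([x['depth'] for x in S],0); P=cloud(c)*1000
for r in range(229,239): print(r,*[P[r,u].round(0).astype(int) for u in range(372,379)])
s=monitor.state(); print(np.array(s['tcp_pos'])*1000,s['wrist_force'])
E
python3 d.py
```

```text
229 [643  98  60] [664  91  89] [667  93  92] [666  96  90] [666  99  88] [666 102  88] [647 115  59]
230 [646  97  59] [667  90  88] [667  93  87] [667  96  86] [668  99  86] [666 103  82] [651 113  60]
231 [649  96  59] [666  91  82] [669  93  85] [668  96  82] [668  99  81] [652 110  58] [655 112  60]
232 [651  95  57] [668  90  80] [668  93  79] [670  96  80] [672  98  82] [656 108  59] [657 111  58]
233 [657  93  61] [659  95  62] [670  93  77] [672  95  78] [672  98  77] [660 107  58] [659 111  57]
234 [659  92  58] [660  95  58] [670  93  72] [672  95  74] [670  99  70] [661 107  56] [664 109  59]
235 [662  91  58] [663  94  58] [665  96  59] [663 100  56] [666 102  59] [666 105  58] [668 107  59]
236 [666  90  58] [665  93  57] [668  95  59] [669  97  60] [669 101  58] [670 103  59] [672 106  61]
237 [669  88  59] [670  91  58] [672  93  60] [673  96  60] [671 100  57] [675 102  61] [673 106  56]
238 [672  88  57] [676  89  62] [675  92  60] [673  97  55] [677  98  60] [677 101  60] [677 104  57]
[560.8 115.1 284.6] [0.4 0.6 0. ]
```

```bash
sed -i 's/rows(targets,grip=0)/rows(targets,grip=0)/' plan.py; python3 - <<'E'
from plan import *
G1=G0-.063*D
f=lambda th,gap=0: push(th,-1,gap,xo=-.021,dz=.011,G=G1)
a=f(1.2,.025); print(a,f(1.2))
s=monitor.state(); u=np.r_[np.array(s['tcp_pos'])+.06*Z-.02*X, a[3]]
b=a.copy(); b[2]=u[2]
r=rows([(u,3),(b,3),(a,3),(f(1.2,.004),2)])
E
```

```text
[0.60152026 0.06909284 0.25463724 4.10366905] [0.58101075 0.08338829 0.25463724 4.10366905]
[{"tx": 0.28, "ty": 0.61, "tz": -2.0, "twist": -0.1, "gripper": 0}, {"tx": 0.27, "ty": 0.6, "tz": -2.0, "twist": -0.1, "gripper": 0}, {"tx": 0.28, "ty": 0.61, "tz": -2.0, "twist": -0.1, "gripper": 0}, {"tx": 0.2, "ty": -2.6, "tz": -0.0, "twist": -0.0, "gripper": 0}, {"tx": 0.21, "ty": -2.6, "tz": 0.0, "twist": -0.0, "gripper": 0}, {"tx": 0.2, "ty": -2.6, "tz": 0.0, "twist": -0.0, "gripper": 0}, {"tx": -0.0, "ty": 0.0, "tz": 3.0, "twist": -0.0, "gripper": 0}, {"tx": -0.0, "ty": 0.0, "tz": 3.0, "twist": -0.0, "gripper": 0}, {"tx": -0.0, "ty": 0.0, "tz": 3.0, "twist": -0.0, "gripper": 0}, {"tx": 0.0, "ty": 1.05, "tz": -0.0, "twist": -0.0, "gripper": 0}, {"tx": 0.0, "ty": 1.05, "tz": -0.0, "twist": -0.0, "gripper": 0}]
```

>>> play_rows:
  rows:
    - {"tx": 0.1,"ty": 0.2,"tz": -1.0,"twist": 0,"gripper": 0}
    - {"tx": 0.3,"ty": 0.6,"tz": -2.5,"twist": 0,"gripper": 0}
    - {"tx": 0.4,"ty": 1.0,"tz": -2.5,"twist": 0,"gripper": 0}
    - {"tx": 0.2,"ty": -2.6,"tz": 0,"twist": 0,"gripper": 0}
    - {"tx": 0.2,"ty": -2.6,"tz": 0,"twist": 0,"gripper": 0}
    - {"tx": 0.2,"ty": -2.6,"tz": 0,"twist": 0,"gripper": 0}
    - {"tx": 0,"ty": 0,"tz": 0,"twist": 0,"gripper": 0}
    - {"tx": 0,"ty": 0,"tz": 3.0,"twist": 0,"gripper": 0}
    - {"tx": 0,"ty": 0,"tz": 3.0,"twist": 0,"gripper": 0}
    - {"tx": 0,"ty": 0,"tz": 3.0,"twist": 0,"gripper": 0}
    - {"tx": 0,"ty": 0,"tz": 0,"twist": 0,"gripper": 0}

```text
time: 9.15
tcp_pos: [0.5997, 0.0692, 0.2517]
orientation: [3.138, -0.004, -2.185]
wrist_force: [0.2, -0.2, -0.6]
grip_width: 0.0001
grip_force: 0.0
```

```bash
cat > lock.py <<'E'
from plan import *
G1=G0-.063*D
f=lambda th,gap=0: push(th,-1,gap,xo=-.021,dz=.011,G=G1)
s=monitor.state(); print(np.round(s['tcp_pos'],4),s['orientation'][2],np.round(s['wrist_force'],1))
E
python3 - <<'E'
from lock import *
r=rows([(f(1.2,.004),2),(f(1.2),1)]+[(f(t),1) for t in (1.1,1.0,.9,.8,.7,.6,.5,.4,.3,.2,.1,0,-.1)])
E
python3 d.py
```

```text
[0.5997 0.0692 0.2517] -2.18544298803093 [ 0.2 -0.2 -0.6]
[{"tx": -0.04, "ty": 0.97, "tz": -0.14, "twist": -0.2, "gripper": 0}, {"tx": -0.05, "ty": 0.97, "tz": -0.15, "twist": -0.2, "gripper": 0}, {"tx": -0.0, "ty": 0.4, "tz": 0.0, "twist": 0.1, "gripper": 0}, {"tx": 0.27, "ty": 0.22, "tz": 0.1, "twist": 6.2, "gripper": 0}, {"tx": 0.26, "ty": 0.22, "tz": 0.09, "twist": 6.1, "gripper": 0}, {"tx": 0.25, "ty": 0.22, "tz": 0.08, "twist": 6.0, "gripper": 0}, {"tx": 0.24, "ty": 0.22, "tz": 0.08, "twist": 5.8, "gripper": 0}, {"tx": 0.24, "ty": 0.22, "tz": 0.07, "twist": 5.6, "gripper": 0}, {"tx": 0.23, "ty": 0.23, "tz": 0.07, "twist": 5.4, "gripper": 0}, {"tx": 0.22, "ty": 0.23, "tz": 0.05, "twist": 5.4, "gripper": 0}, {"tx": 0.21, "ty": 0.22, "tz": 0.05, "twist": 5.2, "gripper": 0}, {"tx": 0.21, "ty": 0.22, "tz": 0.03, "twist": 5.1, "gripper": 0}, {"tx": 0.21, "ty": 0.23, "tz": 0.03, "twist": 5.0, "gripper": 0}, {"tx": 0.2, "ty": 0.22, "tz": 0.01, "twist": 5.0, "gripper": 0}, {"tx": 0.21, "ty": 0.22, "tz": 0.01, "twist": 5.0, "gripper": 0}, {"tx": 0.2, "ty": 0.22, "tz": -0.01, "twist": 4.9
[... 373 characters left out ...]
  95  83] [669  99  78] [657 108  60] [658 111  60]
233 [656  93  60] [657  96  59] [670  93  77] [671  95  78] [672  98  78] [660 107  59] [662 109  61]
234 [659  92  58] [660  95  58] [672  92  74] [673  95  75] [672  99  72] [663 106  59] [664 109  59]
235 [664  90  61] [664  93  59] [665  96  60] [666  99  60] [665 102  57] [666 105  58] [667 107  59]
236 [666  90  58] [667  92  60] [668  95  59] [666  99  56] [669 101  59] [671 103  59] [671 106  59]
237 [670  88  59] [669  91  57] [672  93  60] [672  97  58] [670 100  55] [673 102  58] [674 105  58]
238 [672  87  58] [674  90  59] [673  93  57] [674  96  58] [676  98  59] [676 101  58] [678 104  59]
[602.4  69.2 256.7] [-1.   0.1  0. ]
```

>>> play_rows:
  rows:
    - {"tx": 0,"ty": 1.0,"tz": 0.1,"twist": 0,"gripper": 0}
    - {"tx": 0,"ty": 1.0,"tz": 0.1,"twist": 0,"gripper": 0}
    - {"tx": 0,"ty": 0.5,"tz": 0,"twist": 0,"gripper": 0}
    - {"tx": 0.3,"ty": 0.2,"tz": 0.1,"twist": 6.2,"gripper": 0}
    - {"tx": 0.25,"ty": 0.2,"tz": 0.1,"twist": 6.1,"gripper": 0}
    - {"tx": 0.25,"ty": 0.2,"tz": 0.1,"twist": 6.0,"gripper": 0}

```text
time: 9.95
tcp_pos: [0.5712, 0.0816, 0.25]
orientation: [-3.141, 0.001, -2.509]
wrist_force: [2.2, -1.0, 0.3]
grip_width: -0.0001
grip_force: 0.8
```

```bash
python3 - <<'E'
from lock import *
print(f(.9))
r=rows([(f(t),1) for t in (.8,.7,.6,.5,.4,.3,.2,.1,0,-.1)])
E
```

```text
[0.5712 0.0816 0.25  ] -2.509361931415833 [ 2.2 -1.   0.3]
[0.57098616 0.08177328 0.2519151  3.78386858]
[{"tx": 0.25, "ty": 0.24, "tz": -0.11, "twist": 5.2, "gripper": 0}, {"tx": 0.24, "ty": 0.23, "tz": 0.07, "twist": 5.6, "gripper": 0}, {"tx": 0.23, "ty": 0.22, "tz": 0.06, "twist": 5.5, "gripper": 0}, {"tx": 0.22, "ty": 0.23, "tz": 0.06, "twist": 5.3, "gripper": 0}, {"tx": 0.21, "ty": 0.22, "tz": 0.04, "twist": 5.2, "gripper": 0}, {"tx": 0.21, "ty": 0.23, "tz": 0.04, "twist": 5.1, "gripper": 0}, {"tx": 0.21, "ty": 0.22, "tz": 0.02, "twist": 5.1, "gripper": 0}, {"tx": 0.2, "ty": 0.22, "tz": 0.02, "twist": 5.0, "gripper": 0}, {"tx": 0.21, "ty": 0.22, "tz": 0.0, "twist": 4.9, "gripper": 0}, {"tx": 0.2, "ty": 0.22, "tz": -0.0, "twist": 5.0, "gripper": 0}]
```

>>> play_rows:
  rows:
    - {"tx": 0.25,"ty": 0.25,"tz": 0,"twist": 5.2,"gripper": 0}
    - {"tx": 0.25,"ty": 0.25,"tz": 0,"twist": 5.6,"gripper": 0}
    - {"tx": 0.2,"ty": 0.2,"tz": 0.1,"twist": 5.5,"gripper": 0}
    - {"tx": 0.2,"ty": 0.2,"tz": 0,"twist": 5.3,"gripper": 0}
    - {"tx": 0.2,"ty": 0.2,"tz": 0.1,"twist": 5.2,"gripper": 0}

```text
time: 10.45
tcp_pos: [0.5564, 0.0857, 0.2478]
orientation: [-3.141, -0.0, -2.977]
wrist_force: [-0.8, -6.1, -0.7]
grip_width: -0.0001
grip_force: 2.7
```

```bash
python3 - <<'E'
from lock import *
print(f(.4))
r=rows([(f(t),1) for t in (.3,.2,.1,0,-.1)])
E
```

```text
[0.5564 0.0857 0.2478] -2.9772542881231234 [-0.8 -6.1 -0.7]
[0.55601225 0.08686306 0.24877086 3.30582194]
[{"tx": 0.23, "ty": 0.35, "tz": -0.06, "twist": 5.1, "gripper": 0}, {"tx": 0.21, "ty": 0.22, "tz": 0.03, "twist": 5.1, "gripper": 0}, {"tx": 0.2, "ty": 0.22, "tz": 0.01, "twist": 4.9, "gripper": 0}, {"tx": 0.21, "ty": 0.22, "tz": 0.01, "twist": 5.0, "gripper": 0}, {"tx": 0.2, "ty": 0.22, "tz": -0.01, "twist": 5.0, "gripper": 0}]
```

>>> play_rows:
  rows:
    - {"tx": 0.2,"ty": 0.3,"tz": 0,"twist": 5.1,"gripper": 0}
    - {"tx": 0.2,"ty": 0.2,"tz": 0,"twist": 5.1,"gripper": 0}
    - {"tx": 0.2,"ty": 0.2,"tz": 0,"twist": 5.0,"gripper": 0}
    - {"tx": 0.2,"ty": 0.2,"tz": 0,"twist": 5.0,"gripper": 0}

```text
time: 10.85
tcp_pos: [0.5474, 0.0927, 0.2473]
orientation: [-3.139, -0.001, 2.952]
wrist_force: [-2.7, -14.9, -4.4]
grip_width: 0.0001
grip_force: 6.2
```

```bash
python3 - <<'E'
from lock import *
print(f(0))
E
```

```text
[0.5474 0.0927 0.2473] 2.952365137089225 [ -2.7 -14.9  -4.4]
[0.54753367 0.09545402 0.247942   2.95484242]
```

>>> play_rows:
  rows:
    - {"tx": 0,"ty": 0.2,"tz": 0,"twist": 0,"gripper": 0}
    - {"tx": 0,"ty": 0.2,"tz": 0,"twist": 0,"gripper": 0}
    - {"tx": 0,"ty": 0.1,"tz": 0,"twist": 0,"gripper": 0}
    - {"tx": 0,"ty": 0,"tz": 0,"twist": 0,"gripper": 0}

```text
time: 11.25
tcp_pos: [0.5469, 0.0967, 0.2465]
orientation: [-3.137, -0.005, 2.956]
wrist_force: [-11.8, -17.3, -3.7]
grip_width: -0.0001
grip_force: 8.3
```

>>> play_rows:
  rows:
    - {"tx": 0,"ty": 0.2,"tz": 0,"twist": 0,"gripper": 0}
    - {"tx": 0,"ty": 0.2,"tz": 0,"twist": 0,"gripper": 0}
    - {"tx": 0,"ty": 0,"tz": 0,"twist": 0,"gripper": 0}

```text
time: 11.55
tcp_pos: [0.5468, 0.1005, 0.2458]
orientation: [-3.136, -0.006, 2.956]
wrist_force: [-13.1, -17.8, -6.5]
grip_width: 0.0001
grip_force: 9.8
```

```bash
python3 - <<'E'
from lock import *
s=read_camera('scene'); t=read_camera('top')
a=cv2.resize(s['frame'][120:250,330:430],None,fx=4,fy=4,interpolation=2)
b=cv2.resize(t['frame'][150:250,245:345],None,fx=4,fy=4,interpolation=2)
im=np.zeros((520,800,3),np.uint8); im[:a.shape[0],:a.shape[1]]=a; im[:b.shape[0],400:400+b.shape[1]]=b
cv2.imwrite('pics/crop5.png',im[:,:,::-1])
for th in (0,.3,.6):
    ox=np.cos(th)*XP+np.sin(th)*Y; oy=-np.sin(th)*XP+np.cos(th)*Y
    q=proj(s,[G1+i*.026*ox+j*.01*oy+k*.021*D for i in(-1,1) for j in (-1,1) for k in(-1,1)]); print(th,q.min(0),q.max(0))
E
```

```text
[0.5468 0.1005 0.2458] 2.955710791341302 [-13.1 -17.8  -6.5]
0 [368.55801082 155.26415717] [379.42750251 175.49559594]
0.3 [366.20801789 155.30780397] [381.78490687 175.46603077]
0.6 [364.50670987 155.5680055 ] [383.42854447 175.17764943]
```

View pics/crop5.png

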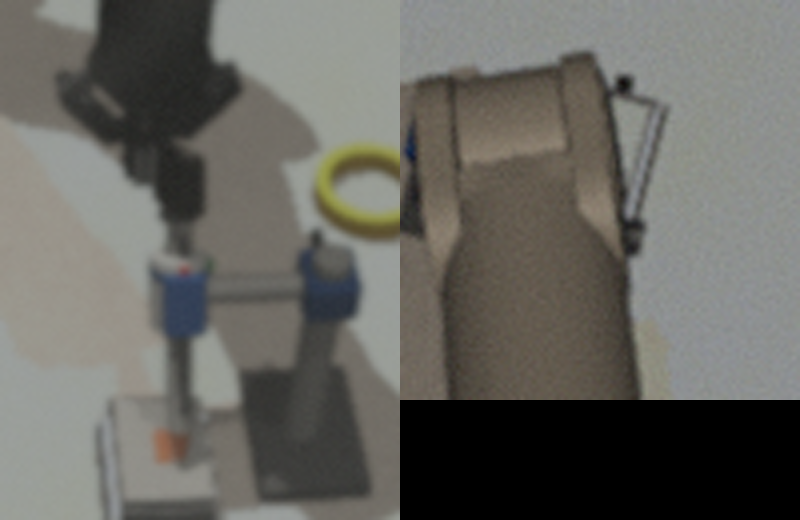

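The paddle is almost narrow-on (cols 370–381), so it's nearly locked. The fingers are a little thinner than assumed, so I'll push on to the stop.

>>> play_rows:
  rows:
    - {"tx": 0,"ty": 0.2,"tz": 0,"twist": 0,"gripper": 0}
    - {"tx": 0,"ty": 0.1,"tz": 0,"twist": 0,"gripper": 0}
    - {"tx": 0,"ty": 0,"tz": 0,"twist": 0,"gripper": 0}

```text
time: 11.95
tcp_pos: [0.548, 0.1038, 0.2461]
orientation: [-3.136, -0.005, 2.956]
wrist_force: [-9.7, -14.5, -8.4]
grip_width: -0.0002
grip_force: 8.5
```

>>> play_rows:
  rows:
    - {"tx": 0,"ty": 0.2,"tz": 0,"twist": 0,"gripper": 0}
    - {"tx": 0,"ty": 0.1,"tz": 0,"twist": 0,"gripper": 0}
    - {"tx": 0,"ty": 0,"tz": 0,"twist": 0,"gripper": 0}

```text
time: 12.25
tcp_pos: [0.5481, 0.1053, 0.2459]
orientation: [-3.135, -0.006, 2.955]
wrist_force: [-12.4, -23.0, -4.9]
grip_width: -0.0001
grip_force: 12.7
```

```bash
cat > g.py <<'E'
from lock import *
c=read_camera('scene'); P=cloud(c); hsv=cv2.cvtColor(c['frame'],cv2.COLOR_RGB2HSV)
# paddle far-end outline: dark pixels per row, with local coords of near-surface
for r in range(154,178,2):
    u=np.arange(360,386); q=P[r,u]-G1; m=(hsv[r,u,2]<80)
    print(r,u[m].min() if m.any() else 0,u[m].max() if m.any() else 0,' '.join(f'{a@X*1000:.0f},{a@Y*1000:.0f},{a[2]*1000:.0f}' for a in q[m][::2]))
E
python3 g.py
```

```text
[0.5481 0.1053 0.2459] 2.9545221508815183 [-12.4 -23.   -4.9]
154 360 379 -11,-38,35 -12,-33,34 -7,-28,38 -8,-23,37 -20,-15,24 -7,-12,36 -9,-6,34 -12,0,31 -295,72,-244 -9,10,33
156 362 376 -289,22,-244 -7,-28,30 -8,-22,29 -11,-16,26 -6,-12,30 -5,-6,30 -20,2,15 -24,9,12
158 362 377 -28,-29,4 -16,-26,15 -10,-21,20 -10,-16,20 -8,-11,21 -9,-5,19 -1,-1,26 -3,4,24
160 362 378 -24,-29,-0 -13,-26,10 -12,-21,10 -9,-16,12 -13,-9,8 7,-8,28 11,-4,31 10,2,30 13,7,32
162 363 378 -16,-28,-1 -14,-23,1 -12,-17,2 -12,-12,2 -4,-8,10 11,-6,24 13,-1,25 13,5,25
164 365 378 -13,-22,-6 -13,-17,-6 -9,-12,-3 -3,-8,3 17,-7,23 17,-1,22 19,4,23
166 370 378 -15,-7,-17 18,-9,15 20,-4,17 18,2,15 24,6,21
168 371 378 7,-9,-3 920,-215,937 21,-1,10 24,4,13
170 371 378 9,-9,-9 22,-6,4 25,-2,7 29,3,10
172 371 379 9,-9,-16 30,-8,5 28,-2,2 25,4,-1 29,9,2
174 371 378 20,-11,-12 21,-5,-13 29,-2,-4 30,4,-4
176 373 377 18,-4,-24 24,0,-18 20,7,-23
```

>>> play_rows:
  rows:
    - {"tx": 0,"ty": 0.15,"tz": 0,"twist": 0,"gripper": 0}
    - {"tx": 0,"ty": 0,"tz": 0,"twist": 0,"gripper": 0}

```text
time: 12.5
tcp_pos: [0.5481, 0.1059, 0.2459]
orientation: [-3.134, -0.006, 2.954]
wrist_force: [-16.1, -28.2, -3.1]
grip_width: -0.0003
grip_force: 15.3
```

>>> play_rows:
  rows:
    - {"tx": 0,"ty": -1,"tz": 0,"twist": 0,"gripper": 0}
    - {"tx": 0,"ty": -3,"tz": 0,"twist": 0,"gripper": 0}
    - {"tx": 0,"ty": -4,"tz": 0,"twist": 0,"gripper": 0}
    - {"tx": 0,"ty": -5,"tz": 0,"twist": 0,"gripper": 0}
    - {"tx": 0,"ty": -5,"tz": 0,"twist": 0,"gripper": 0}
    - {"tx": 0,"ty": -4,"tz": 0,"twist": 0,"gripper": 0}
    - {"tx": 0,"ty": 0,"tz": 0,"twist": 0,"gripper": 0}

```text
time: 13.2
tcp_pos: [0.5096, -0.1103, 0.2483]
orientation: [-3.141, 0.001, 2.951]
wrist_force: [0.8, 0.9, 0.6]
grip_width: -0.0002
grip_force: 0.0
```

```bash
python3 d.py; python3 g.py|head -8; python3 - <<'E'
from lock import *
s=read_camera('scene'); t=read_camera('top')
a=cv2.resize(s['frame'][120:250,330:430],None,fx=4,fy=4,interpolation=2)
b=cv2.resize(t['frame'][150:250,245:345],None,fx=4,fy=4,interpolation=2)
im=np.zeros((520,800,3),np.uint8); im[:a.shape[0],:a.shape[1]]=a; im[:b.shape[0],400:400+b.shape[1]]=b
cv2.imwrite('pics/crop6.png',im[:,:,::-1])
E
```

```text
229 [642  98  59] [664  91  89] [667  93  92] [669  95  93] [668  99  91] [666 103  87] [646 115  57]
230 [647  96  61] [664  91  84] [668  93  89] [670  95  91] [668  99  87] [666 103  82] [652 113  61]
231 [650  95  60] [666  91  83] [668  93  83] [668  96  83] [669  99  83] [651 110  57] [654 112  59]
232 [653  94  59] [666  91  77] [669  93  80] [670  95  81] [670  99  80] [657 108  59] [657 111  58]
233 [656  93  59] [658  95  61] [668  94  75] [671  95  78] [671  99  76] [660 107  59] [661 110  59]
234 [659  92  59] [658  96  56] [672  92  75] [672  95  74] [674  98  75] [663 106  59] [665 108  61]
235 [662  91  59] [665  93  62] [664  96  58] [664  99  58] [666 102  60] [666 105  57] [668 107  59]
236 [665  90  57] [667  92  59] [666  96  57] [668  98  59] [668 101  57] [670 103  59] [670 107  57]
237 [670  88  60] [670  91  59] [671  94  58] [671  97  58] [673  99  59] [673 102  58] [674 105  59]
238 [673  87  59] [674  90  60] [675  92  60] [675  95  59] [676  98  59] [677 101  58] [677 104  58]
[ 511.4 -104.   247.7] [-0.1  1.  -0.6]
[ 0.5114 -0.104   0.2477] 2.9589058887407838 [-0.1  1.  -0.6]
154 0 0 
156 371 375 -24,-5,12 -21,-0,15 -20,5,15
158 370 377 -18,-9,10 -7,-6,21 -4,-1,23 -2,4,25
160 370 379 -17,-8,4 3,-7,24 10,-3,30 10,2,29 14,6,33
162 370 379 -15,-8,-1 4,-7,17 16,-4,28 13,2,25 15,7,26
164 370 379 -6,-10,-1 8,-8,14 19,-4,24 16,2,21 20,6,23
166 370 379 -5,-10,-7 13,-8,10 20,-4,17 19,2,15 19,7,15
[ 0.5115 -0.1038  0.2476] 2.9594970633781172 [0.  0.1 1. ]
```

View pics/crop6.png

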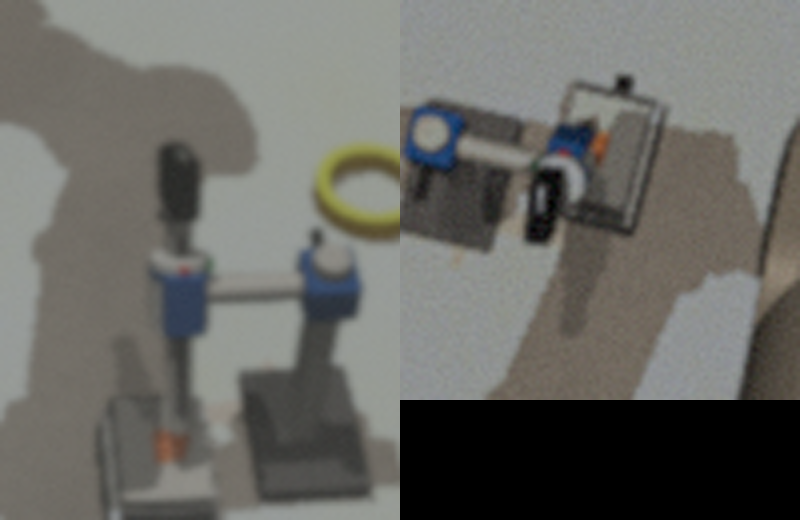

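The grip is back at its starting width (cols 370–379), so it is locked, and the tip is unmoved at about 10–11 mm above the face. Now the lever.

```bash
python3 - <<'E'
from plan import *
np.set_printoptions(suppress=True,precision=4)
s=read_camera('scene'); t=read_camera('top')
def onz(c,uv,z):
    r=rays(c,[uv])[0]; e=np.array(c['eye']); return e+r*(z-e[2])/r[2]
print('ball',onz(t,(414.5,224.6),.110),onz(s,(224.6,216.5),.110),'pivot',onz(t,(410.5,214.3),.022))
for c,roi in((t,(385,440,190,250)),(s,(205,265,230,275))):
    hsv=cv2.cvtColor(c['frame'],cv2.COLOR_RGB2HSV); m=np.zeros(hsv.shape[:2],bool); a,b,d,e=roi
    m[d:e,a:b]=True; y=m&(hsv[...,0]>16)&(hsv[...,0]<32)&(hsv[...,1]>110)
    o=m&(hsv[...,0]<=13)&(hsv[...,0]>5)&(hsv[...,1]>90)
    v,u=np.nonzero(y); q=np.array([onz(c,p,.025)[:2] for p in zip(u,v)]); print('brass',len(u),q.mean(0),cv2.minAreaRect((q*1000).astype(np.float32)))
    k,l,st,ce=cv2.connectedComponentsWithStats(o.astype(np.uint8))
    for i in range(1,k):
        if st[i,4]>5: print('pin',ce[i],st[i,4],onz(c,ce[i],.022))
P=cloud(t); print('pipe',np.median(P[170:184,392:406].reshape(-1,3),0))
E
```

```text
ball [ 0.5202 -0.3064  0.11  ] [ 0.5174 -0.3083  0.11  ] pivot [ 0.5655 -0.3075  0.022 ]
brass 261 [ 0.5703 -0.3025] ((566.1842041015625, -305.29425048828125), (69.1852798461914, 68.96052551269531), 0.9218708872795105)
pin [396.5455 214.    ] 22 [ 0.5657 -0.2595  0.022 ]
pin [423.     214.1875] 16 [ 0.5665 -0.3505  0.022 ]
pin [436.2308 233.5385] 13 [ 0.5005 -0.3951  0.022 ]
pin [435.7778 236.5556] 9 [ 0.4902 -0.3934  0.022 ]<stdin>:11: RuntimeWarning: Mean of empty slice.
  ret = ret.dtype.type(ret / rcount)
Traceback (most recent call last):
cv2.error: OpenCV(4.12.0) /io/opencv/modules/imgproc/src/convhull.cpp:143: error: (-215:Assertion failed) total >= 0 && (depth == CV_32F || depth == CV_32S) in function 'convexHull'
```

```bash
python3 - <<'E'
from plan import *
rows([([.465,-.307,.22,np.pi],6),([.465,-.307,.113,np.pi],4)])
E
```

```text
[{"tx": 0.15, "ty": -3.46, "tz": 0.46, "twist": -1.7, "gripper": 0}, {"tx": 0.25, "ty": -3.46, "tz": 0.46, "twist": -1.7, "gripper": 0}, {"tx": 0.35, "ty": -3.44, "tz": 0.46, "twist": -1.7, "gripper": 0}, {"tx": 0.45, "ty": -3.44, "tz": 0.46, "twist": -1.7, "gripper": 0}, {"tx": 0.56, "ty": -3.42, "tz": 0.46, "twist": -1.7, "gripper": 0}, {"tx": 0.66, "ty": -3.4, "tz": 0.46, "twist": -1.7, "gripper": 0}, {"tx": -0.0, "ty": -0.0, "tz": 2.67, "twist": -0.1, "gripper": 0}, {"tx": -0.0, "ty": -0.0, "tz": 2.68, "twist": -0.1, "gripper": 0}, {"tx": -0.0, "ty": -0.0, "tz": 2.67, "twist": -0.1, "gripper": 0}, {"tx": -0.0, "ty": -0.0, "tz": 2.68, "twist": -0.1, "gripper": 0}]
```

>>> play_rows:
  rows:
    - {"tx": 0.2,"ty": -3.5,"tz": 0.5,"twist": -1.7,"gripper": 0}
    - {"tx": 0.2,"ty": -3.5,"tz": 0.5,"twist": -1.7,"gripper": 0}
    - {"tx": 0.4,"ty": -3.4,"tz": 0.5,"twist": -1.7,"gripper": 0}
    - {"tx": 0.4,"ty": -3.4,"tz": 0.4,"twist": -1.8,"gripper": 0}
    - {"tx": 0.6,"ty": -3.4,"tz": 0.4,"twist": -1.8,"gripper": 0}
    - {"tx": 0.6,"ty": -3.4,"tz": 0.4,"twist": -1.7,"gripper": 0}
    - {"tx": 0,"ty": 0,"tz": 0,"twist": 0,"gripper": 0}
    - {"tx": 0,"ty": 0,"tz": 0,"twist": 0,"gripper": 0}

```text
time: 14.45
tcp_pos: [0.4647, -0.3079, 0.2204]
orientation: [-3.142, -0.001, 3.138]
wrist_force: [0.8, 0.3, -0.1]
grip_width: 0.0001
grip_force: 0.0
```

>>> play_rows:
  rows:
    - {"tx": 0,"ty": 0,"tz": 3,"twist": 0,"gripper": 0}
    - {"tx": 0,"ty": 0,"tz": 3,"twist": 0,"gripper": 0}
    - {"tx": 0,"ty": 0,"tz": 3,"twist": 0,"gripper": 0}
    - {"tx": 0,"ty": 0,"tz": 1.7,"twist": 0,"gripper": 0}
    - {"tx": 0,"ty": 0,"tz": 0,"twist": 0,"gripper": 0}
    - {"tx": -1.5,"ty": 0,"tz": 0,"twist": 0,"gripper": 0}
    - {"tx": -1.5,"ty": 0,"tz": 0,"twist": 0,"gripper": 0}
    - {"tx": -1,"ty": 0,"tz": 0,"twist": 0,"gripper": 0}
    - {"tx": -1,"ty": 0,"tz": 0,"twist": 0,"gripper": 0}
    - {"tx": -1,"ty": 0,"tz": 0,"twist": 0,"gripper": 0}

```text
time: 15.45
tcp_pos: [0.5259, -0.3076, 0.1139]
orientation: [-3.141, 0.0, 3.139]
wrist_force: [-0.3, 0.5, 0.4]
grip_width: -0.0003
grip_force: 0.5
```

>>> play_rows:
  rows:
    - {"tx": -1,"ty": 0,"tz": 0,"twist": 0,"gripper": 0}
    - {"tx": -1,"ty": 0,"tz": 0,"twist": 0,"gripper": 0}
    - {"tx": -1,"ty": 0,"tz": 0,"twist": 0,"gripper": 0}
    - {"tx": -1,"ty": 0,"tz": 0,"twist": 0,"gripper": 0}
    - {"tx": -1,"ty": 0,"tz": 0,"twist": 0,"gripper": 0}
    - {"tx": -0.7,"ty": 0,"tz": 0,"twist": 0,"gripper": 0}
    - {"tx": 0,"ty": 0,"tz": 0,"twist": 0,"gripper": 0}

```text
time: 16.15
tcp_pos: [0.5829, -0.3076, 0.1134]
orientation: [-3.141, 0.0, 3.14]
wrist_force: [0.5, -0.8, 0.6]
grip_width: -0.0001
grip_force: 0.0
```

Now creep up to the stop.

>>> play_rows:
  rows:
    - {"tx": -0.4,"ty": 0,"tz": 0,"twist": 0,"gripper": 0}
    - {"tx": -0.4,"ty": 0,"tz": 0,"twist": 0,"gripper": 0}
    - {"tx": 0,"ty": 0,"tz": 0,"twist": 0,"gripper": 0}

```text
time: 16.45
tcp_pos: [0.5903, -0.3078, 0.1137]
orientation: [-3.142, 0.0, 3.139]
wrist_force: [0.2, -0.3, -0.2]
grip_width: 0.0001
grip_force: 0.0
```

>>> play_rows:
  rows:
    - {"tx": -0.3,"ty": 0,"tz": 0,"twist": 0,"gripper": 0}
    - {"tx": -0.3,"ty": 0,"tz": 0,"twist": 0,"gripper": 0}
    - {"tx": 0,"ty": 0,"tz": 0,"twist": 0,"gripper": 0}

```text
time: 16.75
tcp_pos: [0.5937, -0.3081, 0.1133]
orientation: [3.141, -0.004, 3.138]
wrist_force: [-15.2, 1.9, 8.5]
grip_width: 0.0004
grip_force: 7.2
```

>>> play_rows:
  rows:
    - {"tx": 1,"ty": 0,"tz": 0,"twist": 0,"gripper": 0}
    - {"tx": 3,"ty": 0,"tz": 0,"twist": 0,"gripper": 0}
    - {"tx": 4,"ty": 0,"tz": 0,"twist": 0,"gripper": 0}
    - {"tx": 2,"ty": 0,"tz": -3,"twist": 0,"gripper": 0}
    - {"tx": 0,"ty": 0,"tz": -5,"twist": 0,"gripper": 0}
    - {"tx": 0,"ty": 0,"tz": -4,"twist": 0,"gripper": 0}
    - {"tx": 0,"ty": 0,"tz": 0,"twist": 0,"gripper": 0}

```text
time: 17.45
tcp_pos: [0.4976, -0.3092, 0.2391]
orientation: [-3.139, 0.008, 3.138]
wrist_force: [0.6, -0.1, -0.4]
grip_width: -0.0002
grip_force: 0.0
```

```bash
python3 - <<'E'
from plan import *
np.set_printoptions(suppress=True,precision=3)
c=read_camera('scene'); save(c,'final.png'); P=cloud(c); hsv=cv2.cvtColor(c['frame'],cv2.COLOR_RGB2HSV)
red=((hsv[...,0]<6)|(hsv[...,0]>174))&(hsv[...,1]>130)&(hsv[...,2]>70)&(P[...,0]>.3)&(P[...,0]<1)&(P[...,2]>.06)&(P[...,2]<.2)
k,l,st,ce=cv2.connectedComponentsWithStats(red.astype(np.uint8))
for i in range(1,k):
    if st[i,4]>5: print(ce[i],st[i,4],np.median(P[l==i],0))
s=monitor.state(); print(s['tcp_pos'],s['wrist_force'])
E
python3 d.py | sed -n 4,8p
```

```text
[271.818 192.545] 11 [ 0.477 -0.16   0.122]
[176.654 207.346] 26 [ 0.452 -0.439  0.12 ]
[188.286 253.714] 7 [ 0.628 -0.423  0.121]
[ 0.497 -0.308  0.236] [-0.572  0.88  -0.445]
232 [652  94  58] [665  92  76] [670  92  82] [670  96  81] [672  98  83] [655 109  57] [657 111  58]
233 [655  94  57] [657  96  59] [670  93  76] [670  96  76] [671  98  77] [659 107  58] [663 109  62]
234 [659  92  59] [660  95  58] [670  93  72] [673  95  75] [671  99  71] [663 106  59] [663 109  57]
235 [664  90  60] [664  93  59] [664  96  58] [663 100  56] [668 101  61] [666 105  58] [668 107  59]
236 [666  90  58] [666  92  58] [667  95  57] [667  98  57] [670 100  60] [669 104  57] [672 106  60]
```

View pics/final.png

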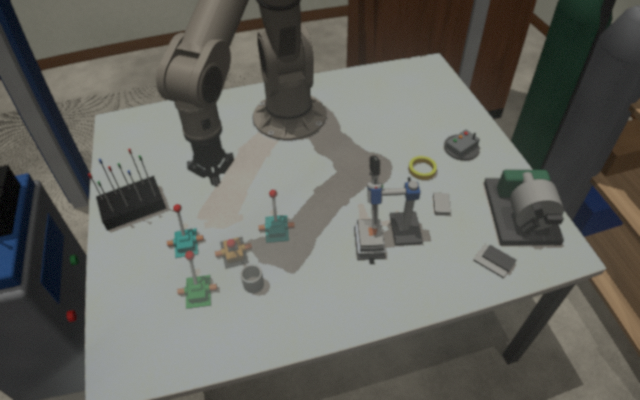

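The lever ball is now at about (231,243), leaning away from the robot. The nozzle is set, the pipe, tape and block haven't moved, and the arm is clear of everything.

```bash
python3 -c "
from cell import order; print(order.finish_job())"
```

```text
the job is handed in; nothing more can be done
None
```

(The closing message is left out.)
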